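Fit the strap-end die into its taper seat

TASK

Take the brass-headed die out of the white dispenser, pushing the orange spring flap behind it down with a finger and keeping it open while you grip the head by its two ends; stand the die upright on the stone slab, let go, and take it again by its two long sides. Lower it gently, tapered foot first, into the steel cup between the two posts until it is fully home, the long way of its head pointing from post to post. Then, holding it in the cup, rock it about ten degrees to see that it does not jam, let it settle fully home again, straight and upright, and let go; leave the black-headed die and all else where it is.

Things in the scene. Friction and masses are not known exactly. Their poses are not given: they have to be found in the camera images.
- brass_die_center (a point): Centre (26.5 mm above its foot) of the loose brass-headed die, 0.3-0.5 kg, 53 mm tall. From below: round tapered foot, 19 mm across, widening to 35 mm at 14 mm up; round collar 35 mm across, to 19 mm up; brass head 46 mm long (x), 24 mm thick (y), 34 mm tall, to the top. z up while it stands; it stands by itself on its flat foot. In its bay the head is long along the dispenser's x.
- black_die_center (a point): Centre of the other die, same shape and size, with a black head; it stands in the dispenser's other bay and is to be left there. Which die is in which bay varies.
- dispenser: Fixed white dispenser; origin under the middle between its two bays, x towards its back (away from the robot), y from bay_b to bay_a. Base 10 mm thick, x from -50 to +95 mm, y 200 mm wide; a back wall 52 mm tall at x 85 to 95 mm. In front of the dies only the low base.
- bay_a (a point): Centre of the floor of the dispenser's +y bay, 10 mm above the table, axes as the dispenser's. A die stands here, within 4 mm. Two fences (30 mm long in x, 11 mm thick) stand with inner faces 19 mm to either side in y, tops 47 mm above the floor, so fingers can reach the ends of the head but not its long sides. The flap lies behind (+x).
- bay_b (a point): Centre of the floor of the dispenser's -y bay, 100 mm from bay_a, the same in all.
- flap_a (a joint): Angle of the orange spring flap behind bay_a: 0 level (shut), up to 1.35 rad pushed down; springs back; 1 to 2 N opens it. It lies level 43.5 mm above the bay floor, 29 to 79 mm behind the bay's centre, 42 mm wide, hinged along its rear edge (80 mm behind the centre). A finger coming straight down behind the head's end pushes it down and holds it open.
- flap_b (a joint): The same for the flap behind bay_b.
- flap_a_mid (a point): Middle of the top of the orange flap behind bay_a.
- flap_b_mid (a point): Middle of the top of the orange flap behind bay_b.
- slab_top (a point): Centre of the top face of the fixed stone slab, 130 mm (its x) by 100 mm (its y), 20 mm thick, top 20 mm above the table. Bare.
- shoe: Fixed grey die shoe that carries the cup; origin under its centre; base 120 mm (x) by 150 mm (y), 11 mm thick. Two steel posts, 17 mm in diameter, stand with centres 41 mm to either side of the cup along y, tops 75 mm above the table.
- cup_mouth (a point): Centre of the mouth of the shoe's steel taper cup, 29.5 mm above the table, z up, y towards a post. Cup 38 mm across at the mouth, narrowing with the die's own taper to 18 mm, 17.5 mm deeper; outer rim 49 mm across. With the die fully home its centre is 10 mm above this point and its collar's top about 2.5 mm above the rim.
- jar: Closed amber jar, 54 mm across, 75 mm tall; centre of its underside. A bystander, to be left alone.
- mallet: Wooden mallet lying down, head 60 mm across; about its middle, on the table. A bystander, to be left alone.
- awl: Awl with wooden handle, lying on the table. A bystander, to be left alone.
- brush: Brush lying on the table. A bystander, to be left alone.
- slicker: Turned wooden edge slicker, 85 mm tall, standing; centre of its underside. A bystander, to be left alone.
- tin: Open aluminium tin, 64 mm across, 35 mm tall; centre of its underside. A bystander, to be left alone.
Things that resemble listed ones, but are neither listed nor needed, are in the scene too. Leave any blue look-alike of the part that bears brass_die_center alone.

How it is judged:
By the outcome, as a careful person would: the job done as asked, in the order asked, and still so for the second after the job is handed in, with the robot touching nothing.
It also fails if it takes over 72 s, if anything falls off the work surface, if the arm or the gripper's body presses on something with over 40 N, if the wrist force passes 120 N, or if a joint passes its speed limit or range.

ROBOT

A 6-joint arm with a two-finger parallel gripper is mounted at the origin on the work surface. World frame = base frame: x ahead of the robot, y to its left, z up, the work surface at z = 0. Lengths are in m, angles in degrees, forces in N, time in s.
With the tool pointing down it reaches from about 0.4 to 0.825 m from the base axis. Payload 7 kg.
Tool frame: the origin (TCP) lies between the finger pads; the fingertips stand 11 mm ahead of it and the grasp point (between the pads) lies 8 mm behind it (r.tcp_to_tips is the distance from the TCP to the fingertips, in m); x points along the fingers, y is the direction in which the jaws open and shut, and the axes are right-handed (so a half turn about x gives the same grasp; the last joint's range is limited). The gripper opens to 88 mm and grips with 3 to 60 N. Pads are 19 mm wide; open, the fingers measure 130 mm over their backs; the gripper's body (78 mm by 193 mm) begins 47 mm behind the grasp point.
Start: joints at [-56.832, 20.546, 0.682, 0, -70.136, -16.507], TCP at [0.194, -0.647, 0.238] pointing down, gripper open.
Joint ranges: [-176.03, 176.03], [-82.01, 121.73], [-58.28, 71.71], [-173.87, 95.51], [-174.79, -0.11], [-173.66, 173.66]. Speed limits (degrees/s): [136.94, 136.94, 172.46, 180, 180, 180].

INTERFACE

Orientations are given as [roll, pitch, yaw] about the fixed x, y, z axes, in that order (R = Rz(yaw) Ry(pitch) Rx(roll)).
In Python, from plant import r gives the robot as it stands.
- The arm moves only by the tool arm_command, never from a script. Its argument "plan" is a list of rows, each an object of numbers: "dx", "dy", "dz": the shift along the tool's x, y, z each as a share of 0.02 m, from -1 to 1; "wx", "wy", "wz": the turn, a rotation vector about the tool's x, y, z each as a share of 0.08 rad, from -1 to 1. In form: [{"dx": .., "dy": .., "dz": .., "wx": .., "wy": .., "wz": ..}, ...]. A call has 1 to 20 rows; each row shifts and turns the pose as measured when the row begins, along the tool's axes as they then stand; what a row does not reach is not made up. A row lasts 1/12 s, in which the tool goes at most 41.7 mm and 7.16 degrees, less where a joint would pass 70% of its speed; a pose out of reach is approached as far as the arm can. A call with a number of a shift or a turn outside -1 to 1 is refused whole. A call with a gripper value outside its range is refused whole. "fingers" is the closure, from -1 (fully open) to 1 (shut), so that 0 is half open, set as the call begins (left out, the last holds). The fingers move at their own pace and stop on an object; "force" is the grip in N (left out, the last holds). Time passes only in rows, so rows that do not move let the fingers close. It gives the time, the measured TCP pose, the force and the opening at its end, in the units of the state.
- r.get_state(): the state, without advancing time (a new reading comes with each control period).
- r.capture(name): name is "scene" or "side" or "wrist"; returns (picture, depth): 420x560x3 uint8, red, green, blue; 420x560 float32, m along the optical axis (not along the pixel's ray), 0 where there is no reading.
- r.camera_model(name): a dict with "vertical_fov" (degrees; the focal length in pixels is half the picture's height over the tangent of half this angle, whatever the lens; pixels are square), "cx", "cy" (the principal point, pixels), "R" (3x3) and "t" (3): a world point X has camera coordinates R X + t. Camera axes: x right, y down, z forward; pixel columns grow to the right and rows downward; lengths in m; the calibration is good to about 2 mm. A picture is of the moment at which its call begins: read the wrist's pose just before it. camera_model takes no time and is no camera call; for the wrist camera it gives the pose at the moment of the call.
- r.close_job(): hands the job in, once; it reports no verdict.
Trained networks look in the newest picture that a camera, given by its name, has taken for a name from the list of things; names that differ only in an ending like _2 or _b are one class to them, and where a whole thing is asked for, a point or a joint stands for the part that bears it (a point fixed in the world has none). Each returns a list of dicts, best first, with "score" (0 to 1); they miss things now and then, are a little off and sometimes report something else, mostly with a low value. They report only what shows in the picture. A call takes as long as a camera call. They do not tell look-alikes from the thing itself.
- r.cut_out(camera, query): "mask" (420x560 bool, what is visible of it) and "bbox" ([left, top, width, height] in pixels, round what is visible of it).
- r.spot_point(camera, query): "centre" ([column, row] in pixels: a listed point, or the origin of a listed thing).
The state is a dict: "time_s": time; "joints": joint angles; "qd": joint speeds; "joint_torque": joint torques, N m; "tcp_pos": TCP position; "eef_rot": TCP orientation; "contact_force": force on the tool from outside, world axes, zero at the start; "moment": the same for the moment, N m; "gripper_width": finger opening in m.
Only numpy, scipy, OpenCV 4.12 (cv2) and the standard library are available. Lean on these libraries where they do the work, as an engineer would, in place of code of your own. Each camera call takes 0.05 s, during which the arm holds its last target.

## Working session

There is one attempt and no reset: what is moved stays moved. The work goes in short steps, Python scripts to look and compute and a tool call to move; the robot and the scene stay as the last step left them, time stands still between calls to the robot, and variables do not carry over. Pictures are saved under pics/ and viewed, and the job is handed in when it is done.

Besides the shell and the picture viewer there is one more tool, called after "Emit:" as name(argument=value, ...) on one line, values as JSON. arm_command: Moves the arm, as the interface text tells. Shift numbers are shares of 0.02 m and turn numbers shares of 0.08 rad, none past 1 either way. Its arguments: {"type":"object","properties":{"plan":{"type":"array","items":{"type":"object","properties":{"dx":{"type":"number"},"dy":{"type":"number"},"dz":{"type":"number"},"wx":{"type":"number"},"wy":{"type":"number"},"wz":{"type":"number"}}}},"fingers":{"type":"number"},"force":{"type":"number"}},"required":["plan"]}

```bash
ls; mkdir -p pics
cat > h.py <<'E'
import numpy as np, cv2
from plant import r
def cap(n,f):
    m=r.camera_model(n); p,d=r.capture(n); cv2.imwrite('pics/'+f+'.png',p[:,:,::-1]); np.savez('pics/'+f+'.npz',p=p,d=d,R=m['R'],t=m['t'],fov=m['vertical_fov'],cx=m['cx'],cy=m['cy']); return p,d,m
def ray(m,u,v):
    f=210/np.tan(np.radians(m['vertical_fov'])/2)
    R=np.array(m['R']);t=np.array(m['t'])
    c=np.array([(u-m['cx'])/f,(v-m['cy'])/f,1.]); return -R.T@t, R.T@c
def atz(m,u,v,z):
    o,d=ray(m,u,v); return o+d*(z-o[2])/d[2]
def atd(m,u,v,dep):
    o,d=ray(m,u,v); return o+d*dep
E
python3 - <<'E'
from h import *
np.set_printoptions(precision=4,suppress=True)
print(r.get_state())
for n in ['scene','side','wrist']:
    p,d,m=cap(n,n+'0'); print(n,m)
    for q in ['brass_die_center','black_die_center','slab_top','cup_mouth','bay_a','bay_b','dispenser','shoe','flap_a_mid','flap_b_mid']:
        for o in r.spot_point(n,q)[:3]:
            u,v=o['centre']; 
            iu,iv=int(u),int(v)
            dep=d[iv,iu] if 0<=iu<560 and 0<=iv<420 else 0
            print(q,round(o['score'],2),np.round([u,v],1),atd(m,u,v,dep) if dep>0 else None)
E
```

```text
pics
{'time_s': 0.0, 'joints': array([-56.8319,  20.5915,   0.6348,  -0.0202, -70.136 , -16.5092]), 'qd': array([ 0.0905, -0.0254, -0.0996,  0.0975,  0.0417,  0.0292]), 'joint_torque': array([ -0.0001, -58.2721,  29.3052,   6.9971,   0.007 ,  -0.0002]), 'tcp_pos': array([ 0.1934, -0.6462,  0.2366]), 'eef_rot': array([ 94.9603,  89.9054, 111.6123]), 'contact_force': array([-0.7672, -0.1672, -0.3983]), 'moment': array([-0.0267,  0.037 , -0.0466]), 'gripper_width': 0.08776735736078921}
scene {'vertical_fov': 57.77948732995801, 'cx': 281.582543267926, 'cy': 203.92351615076578, 'R': array([[ 0.771 ,  0.6367,  0.0172],
       [ 0.5289, -0.625 , -0.5742],
       [-0.3548,  0.4517, -0.8186]]), 't': array([-0.4058, -0.2152,  1.2883])}
brass_die_center 0.74 [389.2 186.3] [0.6999 0.2953 0.0404]
brass_die_center 0.57 [281.5 177.6] [0.4363 0.1073 0.0479]
brass_die_center 0.54 [319.4 204. ] [0.5834 0.0981 0.0554]
black_die_center 0.53 [345.7 151.8] [0.5278 0.3135 0.0556]
slab_top 0.63 [264.1 220.9] [ 0.4842 -0.0281  0.0171]
cup_mouth 0.67 [218.5 279.4] [ 0.5093 -0.2378  0.0105]
bay_a 0.94 [343.  1
[... 1253 characters left out ...]
b 0.67 [225.2 360.5] [0.5137 0.3484 0.0457]
bay_b 0.55 [228.8 318.4] [0.5317 0.2669 0.0571]
bay_b 0.24 [203.9 305.5] [0.5916 0.2493 0.0536]
dispenser 0.71 [156.5 285.8] [0.7223 0.2087 0.0172]
dispenser 0.68 [229.3 338.6] [0.5176 0.308  0.0558]
shoe 0.63 [290.6 173.6] [ 0.5105 -0.2133  0.0229]
flap_a_mid 0.76 [197.5 352.4] [0.5684 0.3494 0.0546]
flap_b_mid 0.8 [201.2 309.6] [0.5931 0.2607 0.0555]
flap_b_mid 0.23 [179.  228.6] [0.723  0.0623 0.0457]
wrist {'vertical_fov': 71.22470758438948, 'cx': 280.2573739453036, 'cy': 211.20628863885844, 'R': array([[-0.2863,  0.9581, -0.0009],
       [ 0.9105,  0.2723,  0.3111],
       [ 0.2983,  0.0883, -0.9504]]), 't': array([ 0.6753, -0.0384,  0.3906])}
```

View pics/scene0.png

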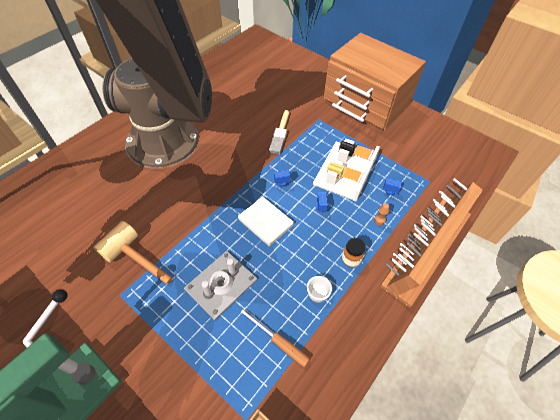

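View pics/side0.png

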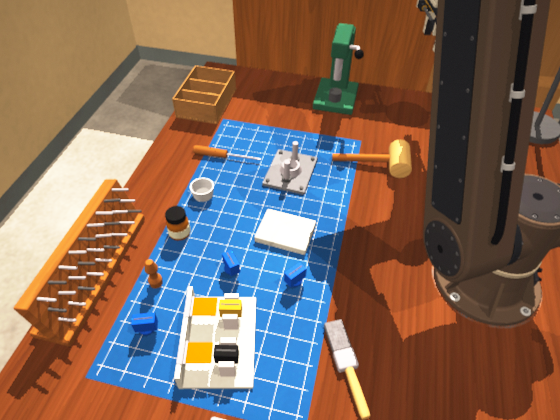

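View pics/wrist0.png

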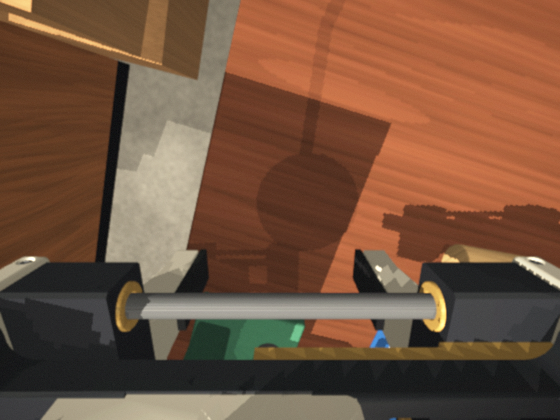

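```bash
cat >> h.py <<'E'
def load(f):
    z=np.load('pics/'+f+'.npz'); m=dict(R=z['R'],t=z['t'],vertical_fov=float(z['fov']),cx=float(z['cx']),cy=float(z['cy'])); return z['p'],z['d'],m
def cloud(f):
    p,d,m=load(f); F=210/np.tan(np.radians(m['vertical_fov'])/2)
    v,u=np.mgrid[0:420,0:560]; c=np.stack([(u-m['cx'])/F*d,(v-m['cy'])/F*d,d],-1)
    X=(c-m['t'])@m['R']; X[d<=0]=np.nan
    return X,p,cv2.cvtColor(p,cv2.COLOR_RGB2HSV)
def rect(P):
    (c,s,a)=cv2.minAreaRect((P*1000).astype(np.float32)); return np.round(c,1),np.round(s,1),round(a,1)
E
python3 - <<'E'
from h import *
np.set_printoptions(precision=4,suppress=True)
for f in ['scene0','side0']:
    X,p,h=cloud(f)
    H,S,V=h[...,0],h[...,1],h[...,2]
    box=(X[...,0]>0.44)&(X[...,0]<0.67)&(X[...,1]>0.17)&(X[...,1]<0.43)
    def rep(name,m):
        m=m.astype(np.uint8); n,l,st,ce=cv2.connectedComponentsWithStats(m)
        for i in range(1,n):
            if st[i,4]>25:
                P=X[l==i]; print(f,name,st[i,4],'med',np.median(P,0),'sd z',P[:,2].std(),rect(P[:,:2]))
    # orange flap & brass
    rep('orange',box&(H>=10)&(H<=20)&(S>200)&(V>200)&(X[...,2]>.03))
    rep('yellow',box&(H>20)&(H<=34)&(S>100)&(X[...,2]>.035))
    rep('yeltop',box&(H>16)&(H<=34)&(S>100)&(X[...,2]>.059))
    rep('black',box&(V<60)&(X[...,2]>.055))
    rep('white base',box&(S<50)&(V>120)&(X[...,2]<.02)&(X[...,2]>.004))
    b2=(X[...,0]>0.38)&(X[...,0]<0.6)&(X[...,1]>-.12)&(X[...,1]<0.08)
    rep('slab',b2&(S<70)&(V>120)&(X[...,2]>.013)&(X[...,2]<.028))
    b3=(X[...,0]>0.4)&(X[...,0]<0.65)&(X[...,1]>-.35)&(X[...,1]<-.1)
    rep('shoe',b3&(S<70)&(X[...,2]>.005)&(X[...,2]<.018))
    rep('posttop',b3&(S<70)&(X[...,2]>.069)&(X[...,2]<.085))
    rep('rim',b3&(X[...,2]>.024)&(X[...,2]<.035))
for f in ['scene0','side0']:
    p,_,_=load(f); c=p[130:210,300:400] if f=='scene0' else p[280:400,160:270]
    cv2.imwrite('pics/c_%s.png'%f,cv2.resize(c[:,:,::-1],None,fx=5,fy=5,interpolation=cv2.INTER_CUBIC)[:600])
    c=p[235:320,175:265] if f=='scene0' else p[130:200,250:330]
    cv2.imwrite('pics/s_%s.png'%f,cv2.resize(c[:,:,::-1],None,fx=7,fy=7,interpolation=cv2.INTER_CUBIC)[:600])
E
```

```text
scene0 yellow 78 med [0.5403 0.2345 0.0629] sd z 0.0021449714407871102 (array([541.1, 237.7]), array([42.3, 24.7]), 13.1)
scene0 yeltop 86 med [0.5409 0.236  0.0632] sd z 0.0018942459286301705 (array([541.1, 237.7]), array([42.3, 24.7]), 13.1)
scene0 black 42 med [0.5214 0.3271 0.0617] sd z 0.0031971974564092153 (array([521.5, 328.4]), array([42.6, 15. ]), 22.9)
scene0 white base 1134 med [0.5562 0.2481 0.0106] sd z 0.0021018484515179727 (array([548.6, 291.9]), array([144.8, 206. ]), 13.8)
scene0 slab 1361 med [ 0.4855 -0.0238  0.0206] sd z 0.0019660030992209717 (array([482.4, -20.8]), array([101.6, 130. ]), 85.6)
scene0 shoe 1910 med [ 0.5343 -0.2505  0.0116] sd z 0.002034040907667724 (array([ 519. , -241.1]), array([149.8, 120.6]), 86.5)
scene0 shoe 66 med [ 0.5168 -0.2392  0.0135] sd z 0.0023501193229016103 (array([ 517.2, -239.4]), array([21. , 21.4]), 45.4)
scene0 shoe 31 med [ 0.6295 -0.2602  0.0151] sd z 0.001664210411859741 (array([ 629.9, -259.2]), array([36.1,  5.6]), 1.2)
scene0 posttop 37 med [ 0.5218 -0.2014  0.0748] sd z 0.0018877402596110193 (array([ 521.6, -200.2]), a
[... 814 characters left out ...]
021096380390071235 (array([514.7, 337. ]), array([44.6, 24.2]), 11.3)
side0 white base 3617 med [0.5274 0.3025 0.0099] sd z 0.0018233821910720524 (array([546.5, 291.3]), array([143.9, 203.8]), 13.5)
side0 slab 1698 med [ 0.4789 -0.0151  0.0198] sd z 0.0018358943045717648 (array([479.9, -19.2]), array([102.2, 130.2]), 85.3)
side0 shoe 1256 med [ 0.5079 -0.2196  0.0112] sd z 0.002202102598588531 (array([ 516.7, -242.3]), array([159. , 120.9]), 86.6)
side0 posttop 28 med [ 0.519  -0.1967  0.0735] sd z 0.001969339753536474 (array([ 519.7, -198.6]), array([13.6, 13.7]), 15.4)
side0 rim 100 med [ 0.508  -0.2551  0.0283] sd z 0.002744594493374588 (array([ 511.9, -248.9]), array([33.1, 66.3]), 23.0)
```

View pics/c_side0.png

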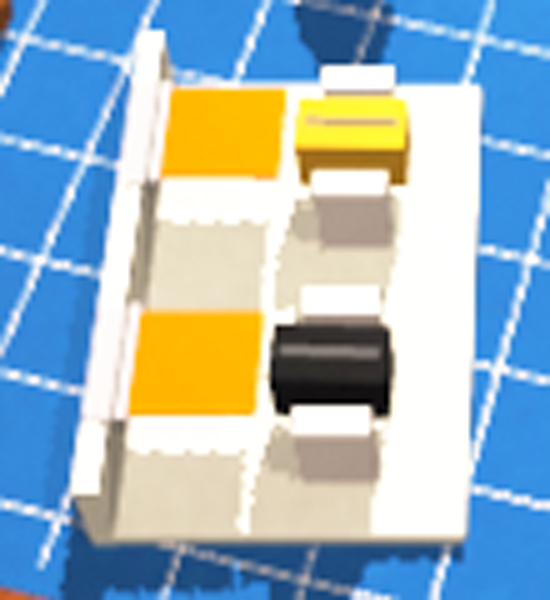

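View pics/s_side0.png

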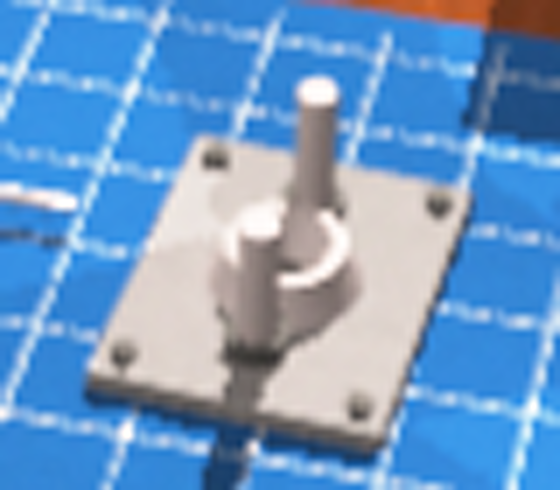

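```bash
cat >> h.py <<'E'
from scipy.spatial.transform import Rotation as Ro
def Rt(s=None):
    s=s or r.get_state(); return Ro.from_euler('xyz',s['eef_rot'],degrees=True).as_matrix()
def target(yaw):  # tool x down, tool y at yaw deg
    a=np.radians(yaw); x=np.array([0,0,-1.]); y=np.array([np.cos(a),np.sin(a),0]); return np.stack([x,y,np.cross(x,y)],1)
def go(pos,yaw,RT=None):
    s=r.get_state(); R=Rt(s); d=R.T@(np.array(pos)-s['tcp_pos'])
    w=Ro.from_matrix(R.T@(target(yaw) if RT is None else RT)).as_rotvec()
    print('t',s['time_s'],'pos',s['tcp_pos'],'jawyaw',np.degrees(np.arctan2(R[1,1],R[0,1])),'x',R[:,0],'w',s['gripper_width'],'F',s['contact_force'],'j',np.round(s['joints'],1))
    print('units shift',np.round(d/.02,2),'turn',np.round(w/.08,2))
E
python3 - <<'E'
from h import *
np.set_printoptions(precision=3,suppress=True)
print(Rt())
go([.45,-.25,.2],13.6);go([.54,.2385,.12],13.6);go([.54,.2385,.12],193.6)
for f in ['scene0','side0']:
    X,p,h=cloud(f); H=h[...,0];
    for nm,b in [('tall>68',(X[...,2]>.068)&(X[...,0]>.4)&(X[...,0]<.75)&(X[...,1]>-.3)&(X[...,1]<.45))]:
        n,l,st,ce=cv2.connectedComponentsWithStats(b.astype(np.uint8))
        for i in range(1,n):
            if st[i,4]>15: print(f,nm,st[i,4],np.median(X[l==i],0),X[l==i][:,2].max())
E
```

```text
[[ 0.    -0.287  0.958]
 [ 0.     0.958  0.287]
 [-1.     0.     0.   ]]
t 1.65 pos [ 0.194 -0.647  0.238] jawyaw 106.66061461334037 x [ 0.  0. -1.] w 0.08740551148531157 F [-0.403 -0.054 -0.434] j [-56.8  20.5   0.7  -0.  -70.1 -16.5]
units shift [ 1.88 15.32 17.97] turn [20.3 -0.  -0. ]
t 1.65 pos [ 0.194 -0.647  0.238] jawyaw 106.66061461334037 x [ 0.  0. -1.] w 0.08740551148531157 F [-0.403 -0.054 -0.434] j [-56.8  20.5   0.7  -0.  -70.1 -16.5]
units shift [ 5.88 37.43 29.29] turn [20.3 -0.  -0. ]
t 1.65 pos [ 0.194 -0.647  0.238] jawyaw 106.66061461334037 x [ 0.  0. -1.] w 0.08740551148531157 F [-0.403 -0.054 -0.434] j [-56.8  20.5   0.7  -0.  -70.1 -16.5]
units shift [ 5.88 37.43 29.29] turn [-18.97   0.    -0.  ]
scene0 tall>68 72 [0.735 0.189 0.078] 0.08778285963225302
scene0 tall>68 201 [0.735 0.04  0.076] 0.0796259628001224
scene0 tall>68 38 [ 0.522 -0.201  0.075] 0.07800714446298235
scene0 tall>68 43 [ 0.518 -0.282  0.075] 0.07919828367523539
side0 tall>68 31 [ 0.513 -0.279  0.074] 0.07739911606835317
side0 tall>68 29 [ 0.519 -0.197  0.073] 0.07725036180978205
side0 tall>68 233 [0.732 0.046 0.075] 0.07898436509187526
side0 tall>68 110 [0.729 0.198 0.079] 0.0887234305334978
```

Emit:
arm_command(plan=[{"dx": 0.1, "dy": 0.77, "dz": 0.9}, {"dx": 0.1, "dy": 0.77, "dz": 0.9}, {"dx": 0.1, "dy": 0.77, "dz": 0.9}, {"dx": 0.1, "dy": 0.77, "dz": 0.9}, {"dx": 0.1, "dy": 0.77, "dz": 0.9}, {"dx": 0.1, "dy": 0.77, "dz": 0.9}, {"dx": 0.1, "dy": 0.77, "dz": 0.9}, {"dx": 0.1, "dy": 0.77, "dz": 0.9}, {"dx": 0.1, "dy": 0.77, "dz": 0.9}, {"dx": 0.1, "dy": 0.77, "dz": 0.9}, {"dx": 0.1, "dy": 0.77, "dz": 0.9}, {"dx": 0.1, "dy": 0.77, "dz": 0.9}, {"dx": 0.1, "dy": 0.77, "dz": 0.9}, {"dx": 0.1, "dy": 0.77, "dz": 0.9}, {"dx": 0.1, "dy": 0.77, "dz": 0.9}, {"dx": 0.1, "dy": 0.77, "dz": 0.9}, {"dx": 0.1, "dy": 0.77, "dz": 0.9}, {"dx": 0.1, "dy": 0.77, "dz": 0.9}, {"dx": 0.1, "dy": 0.77, "dz": 0.9}, {"dx": 0.1, "dy": 0.77, "dz": 0.9}], fingers=-0.45, force=30)

```text
schema error: expected keys dx, dy, dz, wx, wy, wz
```

Run:
```python
from h import *
np.set_printoptions(precision=3,suppress=True)
go([.54,.2385,.16],193.6)
```

```text
t 1.65 pos [ 0.194 -0.647  0.238] jawyaw 106.66061461334037 x [ 0.  0. -1.] w 0.08740551148531157 F [-0.403 -0.054 -0.434] j [-56.8  20.5   0.7  -0.  -70.1 -16.5]
units shift [ 3.88 37.43 29.29] turn [-18.97   0.    -0.  ]
```

All six keys are needed.

Emit:
arm_command(plan=[{"dx": 0.1, "dy": 0.77, "dz": 0.9, "wx": 0, "wy": 0, "wz": 0}, {"dx": 0.1, "dy": 0.77, "dz": 0.9, "wx": 0, "wy": 0, "wz": 0}, {"dx": 0.1, "dy": 0.77, "dz": 0.9, "wx": 0, "wy": 0, "wz": 0}, {"dx": 0.1, "dy": 0.77, "dz": 0.9, "wx": 0, "wy": 0, "wz": 0}, {"dx": 0.1, "dy": 0.77, "dz": 0.9, "wx": 0, "wy": 0, "wz": 0}, {"dx": 0.1, "dy": 0.77, "dz": 0.9, "wx": 0, "wy": 0, "wz": 0}, {"dx": 0.1, "dy": 0.77, "dz": 0.9, "wx": 0, "wy": 0, "wz": 0}, {"dx": 0.1, "dy": 0.77, "dz": 0.9, "wx": 0, "wy": 0, "wz": 0}, {"dx": 0.1, "dy": 0.77, "dz": 0.9, "wx": 0, "wy": 0, "wz": 0}, {"dx": 0.1, "dy": 0.77, "dz": 0.9, "wx": 0, "wy": 0, "wz": 0}, {"dx": 0.1, "dy": 0.77, "dz": 0.9, "wx": 0, "wy": 0, "wz": 0}, {"dx": 0.1, "dy": 0.77, "dz": 0.9, "wx": 0, "wy": 0, "wz": 0}, {"dx": 0.1, "dy": 0.77, "dz": 0.9, "wx": 0, "wy": 0, "wz": 0}, {"dx": 0.1, "dy": 0.77, "dz": 0.9, "wx": 0, "wy": 0, "wz": 0}, {"dx": 0.1, "dy": 0.77, "dz": 0.9, "wx": 0, "wy": 0, "wz": 0}, {"dx": 0.1, "dy": 0.77, "dz": 0.9, "wx": 0, "wy": 0, "wz": 0}, {"dx": 0.1, "dy": 0.77, "dz": 0.9, "wx": 0, "wy": 0, "wz": 0}, {"dx": 0.1, "dy": 0.77, "dz": 0.9, "wx": 0, "wy": 0, "wz": 0}, {"dx": 0.1, "dy": 0.77, "dz": 0.9, "wx": 0, "wy": 0, "wz": 0}, {"dx": 0.1, "dy": 0.77, "dz": 0.9, "wx": 0, "wy": 0, "wz": 0}], fingers=-0.45, force=30)

```text
time_s: 3.32
tcp_pos: [0.4595, -0.2342, 0.1975]
eef_rot: [-48.6, 89.6, -32.3]
contact_force: [0.8, -0.4, 0.4]
gripper_width: 0.0632
```

Run:
```python
from h import *
np.set_printoptions(precision=3,suppress=True)
go([.54,.2385,.16],193.6)
```

```text
t 3.3167 pos [ 0.459 -0.234  0.198] jawyaw 106.29642642404161 x [ 0.005 -0.003 -1.   ] w 0.06324043652662709 F [ 0.783 -0.431  0.422] j [ -5.    7.1 -22.9   0.2 -59.7 -68.8]
units shift [ 1.82 21.57 10.49] turn [-19.05  -0.     0.09]
```

Emit:
arm_command(plan=[{"dx": 0.09, "dy": 0.95, "dz": 0.51, "wx": -0.95, "wy": 0, "wz": 0}, {"dx": 0.09, "dy": 0.92, "dz": 0.57, "wx": -0.95, "wy": 0, "wz": 0}, {"dx": 0.09, "dy": 0.86, "dz": 0.65, "wx": -0.95, "wy": 0, "wz": 0}, {"dx": 0.09, "dy": 0.82, "dz": 0.71, "wx": -0.95, "wy": 0, "wz": 0}, {"dx": 0.09, "dy": 0.76, "dz": 0.76, "wx": -0.95, "wy": 0, "wz": 0}, {"dx": 0.09, "dy": 0.69, "dz": 0.83, "wx": -0.95, "wy": 0, "wz": 0}, {"dx": 0.09, "dy": 0.63, "dz": 0.87, "wx": -0.95, "wy": 0, "wz": 0}, {"dx": 0.09, "dy": 0.56, "dz": 0.93, "wx": -0.95, "wy": 0, "wz": 0}, {"dx": 0.09, "dy": 0.49, "dz": 0.96, "wx": -0.95, "wy": 0, "wz": 0}, {"dx": 0.09, "dy": 0.42, "dz": 0.99, "wx": -0.95, "wy": 0, "wz": 0}, {"dx": 0.09, "dy": 0.33, "dz": 1, "wx": -0.95, "wy": 0, "wz": 0}, {"dx": 0.09, "dy": 0.26, "dz": 1, "wx": -0.95, "wy": 0, "wz": 0}, {"dx": 0.09, "dy": 0.19, "dz": 1, "wx": -0.95, "wy": 0, "wz": 0}, {"dx": 0.09, "dy": 0.09, "dz": 1, "wx": -0.95, "wy": 0, "wz": 0}, {"dx": 0.09, "dy": 0.02, "dz": 1, "wx": -0.95, "wy": 0, "wz": 0}, {"dx": 0.09, "dy": -0.06, "dz": 1, "wx": -0.95, "wy": 0, "wz": 0}, {"dx": 0.09, "dy": -0.15, "dz": 1, "wx": -0.95, "wy": 0, "wz": 0}, {"dx": 0.09, "dy": -0.22, "dz": 1, "wx": -0.95, "wy": 0, "wz": 0}, {"dx": 0.09, "dy": -0.3, "dz": 1, "wx": -0.95, "wy": 0, "wz": 0}, {"dx": 0.09, "dy": -0.39, "dz": 1, "wx": -0.95, "wy": 0, "wz": 0}])

```text
time_s: 4.98
tcp_pos: [0.5372, 0.2032, 0.1637]
eef_rot: [-111.9, 89.1, -4.2]
contact_force: [0.3, -0.4, 0.1]
gripper_width: 0.0637
```

Run:
```python
from h import *
np.set_printoptions(precision=3,suppress=True)
go([.54,.2385,.16],193.6)
```

```text
t 4.9833 pos [0.537 0.203 0.164] jawyaw -162.26305914296938 x [ 0.015 -0.001 -1.   ] w 0.06371877354520926 F [ 0.257 -0.445  0.067] j [ 40.6  14.1 -19.1   0.7 -56.2 -23.3]
units shift [ 0.19 -0.67  1.64] turn [ 0.9  -0.07  0.18]
```

Emit:
arm_command(plan=[{"dx": 0.1, "dy": -0.33, "dz": 0.8, "wx": 0.45, "wy": -0.03, "wz": 0.09}, {"dx": 0.1, "dy": -0.33, "dz": 0.8, "wx": 0.45, "wy": -0.03, "wz": 0.09}, {"dx": 0, "dy": 0, "dz": 0, "wx": 0, "wy": 0, "wz": 0}])

```text
time_s: 5.23
tcp_pos: [0.5413, 0.243, 0.1595]
eef_rot: [-87.4, 89.9, 16.5]
contact_force: [-0.8, 0.2, 0.2]
gripper_width: 0.0635
```

Run:
```python
from h import *
np.set_printoptions(precision=4,suppress=True)
go([.54,.2385,.16],193.6)
cap('wrist','w1'); print(r.get_state()['time_s'])
X,p,h=cloud('w1'); H,S,V=h[...,0],h[...,1],h[...,2]
box=(X[...,0]>0.44)&(X[...,0]<0.67)&(X[...,1]>0.17)&(X[...,1]<0.43)
def rep(name,m):
    n,l,st,ce=cv2.connectedComponentsWithStats(m.astype(np.uint8))
    for i in range(1,n):
        if st[i,4]>60: P=X[l==i]; print(name,st[i,:],np.median(P,0),rect(P[:,:2]))
rep('orange',box&(H>=10)&(H<=34)&(S>100)&(X[...,2]>.045)&(X[...,2]<.059))
rep('yeltop',box&(H>16)&(H<=34)&(S>100)&(X[...,2]>.059)&(X[...,2]<.067))
```

```text
t 5.2333 pos [0.5413 0.243  0.1595] jawyaw -166.06299395992923 x [ 0.0009  0.0003 -1.    ] w 0.06351440893020761 F [-0.8257  0.1589  0.1564] j [ 43.1  16.4 -16.1   0.  -57.4 -29.1]
units shift [-0.03  0.12 -0.2 ] turn [0.07 0.   0.01]
5.2833
orange [ 198  187   57   45 2397] [0.5893 0.2497 0.054 ] (array([589.3, 250.6]), array([49. , 42.2]), 13.9)
orange [260 195  51   5 203] [0.5407 0.2267 0.0521] (array([540.9, 226.8]), array([44.1,  1. ]), 12.7)
orange [225 286  31   7 187] [0.5592 0.3278 0.0539] (array([560.7, 328.7]), array([29.5,  8.1]), 10.6)
yeltop [ 259  199   52   27 1246] [0.539  0.2373 0.0619] (array([538.4, 238.1]), array([45.1, 24.1]), 13.7)
```

View pics/w1.png

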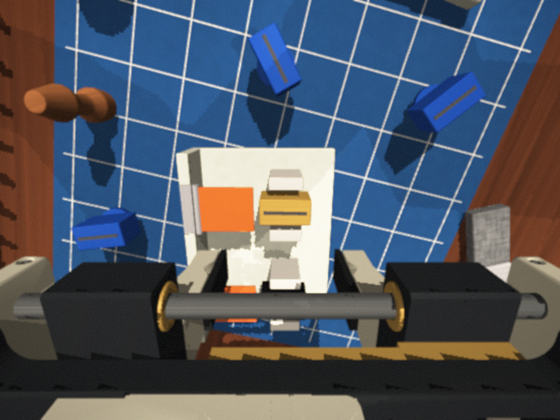

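Emit:
arm_command(plan=[{"dx": 0.5, "dy": 0.17, "dz": -0.22, "wx": 0, "wy": 0, "wz": 0}, {"dx": 0.9, "dy": 0, "dz": 0, "wx": 0, "wy": 0, "wz": 0}, {"dx": 0.9, "dy": 0, "dz": 0, "wx": 0, "wy": 0, "wz": 0}, {"dx": 0.9, "dy": 0, "dz": 0, "wx": 0, "wy": 0, "wz": 0}, {"dx": 0.4, "dy": 0, "dz": 0, "wx": 0, "wy": 0, "wz": 0}, {"dx": 0, "dy": 0, "dz": 0, "wx": 0, "wy": 0, "wz": 0}])

```text
time_s: 5.78
tcp_pos: [0.5372, 0.2316, 0.0841]
eef_rot: [-76.8, 89.8, 27.3]
contact_force: [-0.2, -0.2, 0.2]
gripper_width: 0.0637
```

Run:
```python
from h import *
np.set_printoptions(precision=4,suppress=True)
go([.539,.238,.044],193.6)
```

```text
t 5.7833 pos [0.5372 0.2316 0.0841] jawyaw -165.94704010239286 x [ 0.0023  0.0012 -1.    ] w 0.0636834675329647 F [-0.183  -0.1777  0.1909] j [ 42.5  20.3 -22.    0.1 -47.6 -28.5]
units shift [ 2.01 -0.16  0.29] turn [0.1  0.01 0.03]
```

Emit:
arm_command(plan=[{"dx": 0.2, "dy": -0.16, "dz": 0.25, "wx": 0.1, "wy": 0, "wz": 0.03}, {"dx": 0.3, "dy": 0, "dz": 0, "wx": 0, "wy": 0, "wz": 0}, {"dx": 0.3, "dy": 0, "dz": 0, "wx": 0, "wy": 0, "wz": 0}, {"dx": 0.3, "dy": 0, "dz": 0, "wx": 0, "wy": 0, "wz": 0}, {"dx": 0, "dy": 0, "dz": 0, "wx": 0, "wy": 0, "wz": 0}])

```text
time_s: 6.2
tcp_pos: [0.5404, 0.237, 0.0624]
eef_rot: [-59.5, 89.8, 44.0]
contact_force: [-0.2, -0.9, 0.2]
gripper_width: 0.0632
```

Run:
```python
from h import *
np.set_printoptions(precision=4,suppress=True)
go([.539,.238,.044],193.6)
cap('side','s1')
p,_,_=load('s1'); c=p[270:400,160:290]
cv2.imwrite('pics/c_s1.png',cv2.resize(c[:,:,::-1],None,fx=4,fy=4,interpolation=cv2.INTER_CUBIC)[:600])
```

```text
t 6.2 pos [0.5404 0.237  0.0624] jawyaw -166.48630433756213 x [ 0.0024  0.0024 -1.    ] w 0.06320438248718283 F [-0.1769 -0.9133  0.2362] j [ 42.6  22.2 -22.5  -0.  -45.1 -29.1]
units shift [0.92 0.06 0.06] turn [-0.02  0.02  0.04]
```

View pics/c_s1.png

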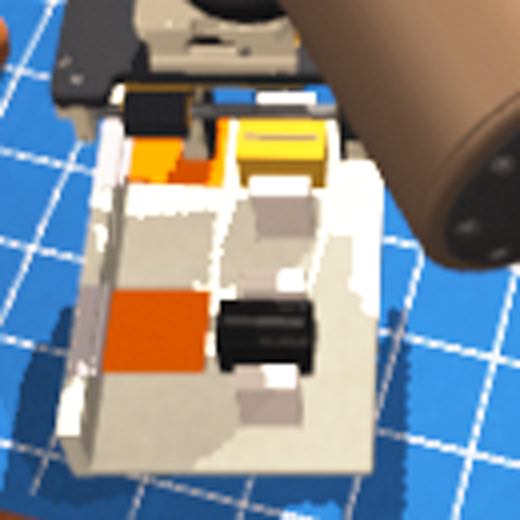

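The rear finger (about (200,135) in the crop) is over the orange flap, behind the brass head. Continue slowly.

Emit:
arm_command(plan=[{"dx": 0.25, "dy": 0.05, "dz": 0.05, "wx": 0, "wy": 0, "wz": 0.04}, {"dx": 0.25, "dy": 0, "dz": 0, "wx": 0, "wy": 0, "wz": 0}, {"dx": 0.25, "dy": 0, "dz": 0, "wx": 0, "wy": 0, "wz": 0}, {"dx": 0.2, "dy": 0, "dz": 0, "wx": 0, "wy": 0, "wz": 0}, {"dx": 0, "dy": 0, "dz": 0, "wx": 0, "wy": 0, "wz": 0}])

```text
time_s: 6.67
tcp_pos: [0.5407, 0.2391, 0.0438]
eef_rot: [-49.0, 89.7, 54.6]
contact_force: [-1.2, -0.2, 0.9]
gripper_width: 0.0636
```

Run:
```python
from h import *
np.set_printoptions(precision=4,suppress=True)
go([.539,.238,.044],193.6)
```

```text
t 6.6667 pos [0.5407 0.2391 0.0438] jawyaw -166.416978551864 x [ 0.0027  0.0038 -1.    ] w 0.06357723913805977 F [-1.1509 -0.1758  0.8727] j [ 42.8  23.7 -23.3  -0.1 -42.8 -29.1]
units shift [-0.01  0.09 -0.03] turn [-0.    0.04  0.04]
```

Flap force ~1 N is seen. Centre and close.

Emit:
arm_command(plan=[{"dx": 0, "dy": 0.08, "dz": -0.03, "wx": 0, "wy": 0.04, "wz": 0.04}, {"dx": 0, "dy": 0, "dz": 0, "wx": 0, "wy": 0, "wz": 0}, {"dx": 0, "dy": 0, "dz": 0, "wx": 0, "wy": 0, "wz": 0}, {"dx": 0, "dy": 0, "dz": 0, "wx": 0, "wy": 0, "wz": 0}, {"dx": 0, "dy": 0, "dz": 0, "wx": 0, "wy": 0, "wz": 0}, {"dx": 0, "dy": 0, "dz": 0, "wx": 0, "wy": 0, "wz": 0}], fingers=1, force=30)

```text
time_s: 7.17
tcp_pos: [0.539, 0.238, 0.0435]
eef_rot: [143.8, 90.0, -112.7]
contact_force: [1.1, -0.7, -0.6]
gripper_width: 0.0457
```

Run:
```python
from h import *
np.set_printoptions(precision=4,suppress=True)
go([.539,.238,.044],193.6)
```

```text
t 7.1667 pos [0.539  0.238  0.0435] jawyaw -166.42178152316296 x [-0.0003 -0.0008 -1.    ] w 0.045695242541452206 F [ 1.0582 -0.6692 -0.6158] j [ 42.8  23.7 -23.4   0.  -43.  -29.3]
units shift [-0.03 -0.   -0.  ] turn [-0.   -0.01 -0.01]
```

Emit:
arm_command(plan=[{"dx": -0.2, "dy": 0, "dz": 0, "wx": 0, "wy": 0, "wz": 0}, {"dx": -0.4, "dy": 0, "dz": 0, "wx": 0, "wy": 0, "wz": 0}, {"dx": -0.4, "dy": 0, "dz": 0, "wx": 0, "wy": 0, "wz": 0}, {"dx": -0.6, "dy": 0, "dz": 0, "wx": 0, "wy": 0, "wz": 0}, {"dx": -0.8, "dy": 0, "dz": 0, "wx": 0, "wy": 0, "wz": 0}, {"dx": -0.8, "dy": 0, "dz": 0, "wx": 0, "wy": 0, "wz": 0}, {"dx": -0.6, "dy": 0, "dz": 0, "wx": 0, "wy": 0, "wz": 0}, {"dx": -0.3, "dy": 0, "dz": 0, "wx": 0, "wy": 0, "wz": 0}, {"dx": 0, "dy": 0, "dz": 0, "wx": 0, "wy": 0, "wz": 0}])

```text
time_s: 7.92
tcp_pos: [0.5351, 0.2355, 0.1296]
eef_rot: [106.9, 89.4, -149.6]
contact_force: [-0.6, 1.0, -4.0]
gripper_width: 0.046
```

Run:
```python
from h import *
np.set_printoptions(precision=4,suppress=True)
go([.481,-.02,.12],266.6)
cap('side','s2')
p,_,_=load('s2'); c=p[230:380,160:330]
cv2.imwrite('pics/c_s2.png',cv2.resize(c[:,:,::-1],None,fx=4,fy=4,interpolation=cv2.INTER_CUBIC)[:600])
```

```text
t 7.9167 pos [0.5351 0.2355 0.1296] jawyaw -166.55679214121253 x [-0.0086 -0.0051 -0.9999] w 0.045993141429321815 F [-0.5884  1.0491 -3.9881] j [ 42.8  17.7 -18.6  -0.2 -54.2 -29.3]
units shift [  0.57   5.6  -11.8 ] turn [-15.96   0.05  -0.13]
```

View pics/c_s2.png

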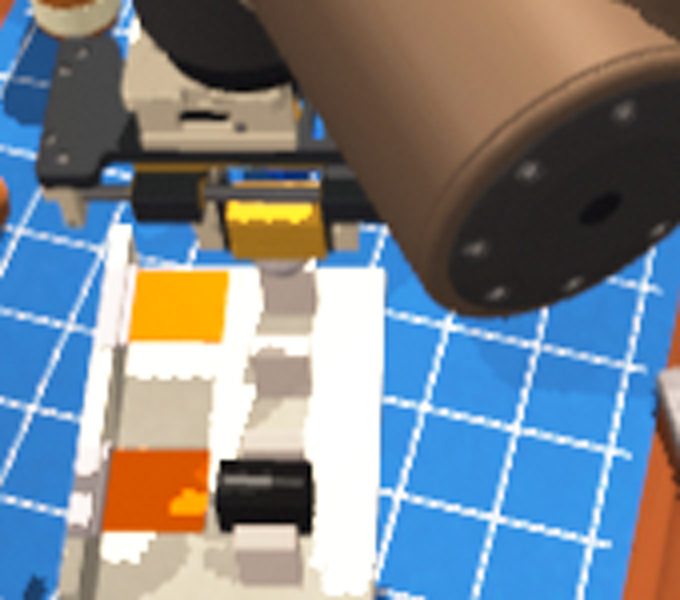

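Emit:
arm_command(plan=[{"dx": 0.03, "dy": 0.23, "dz": -0.44, "wx": -0.7, "wy": 0, "wz": -0.1}, {"dx": 0.03, "dy": 0.43, "dz": -0.68, "wx": -1, "wy": 0, "wz": 0}, {"dx": 0.03, "dy": 0.48, "dz": -0.64, "wx": -1, "wy": 0, "wz": 0}, {"dx": 0.03, "dy": 0.53, "dz": -0.6, "wx": -1, "wy": 0, "wz": 0}, {"dx": 0.03, "dy": 0.58, "dz": -0.56, "wx": -1, "wy": 0, "wz": 0}, {"dx": 0.03, "dy": 0.61, "dz": -0.51, "wx": -1, "wy": 0, "wz": 0}, {"dx": 0.03, "dy": 0.66, "dz": -0.46, "wx": -1, "wy": 0, "wz": 0}, {"dx": 0.03, "dy": 0.69, "dz": -0.4, "wx": -1, "wy": 0, "wz": 0}, {"dx": 0.03, "dy": 0.72, "dz": -0.35, "wx": -1, "wy": 0, "wz": 0}, {"dx": 0.03, "dy": 0.75, "dz": -0.29, "wx": -1, "wy": 0, "wz": 0}, {"dx": 0.03, "dy": 0.77, "dz": -0.23, "wx": -1, "wy": 0, "wz": 0}, {"dx": 0.03, "dy": 0.78, "dz": -0.17, "wx": -1, "wy": 0, "wz": 0}, {"dx": 0.03, "dy": 0.79, "dz": -0.1, "wx": -1, "wy": 0, "wz": 0}, {"dx": 0.03, "dy": 0.8, "dz": -0.04, "wx": -1, "wy": 0, "wz": 0}, {"dx": 0.03, "dy": 0.7, "dz": 0.03, "wx": -0.8, "wy": 0, "wz": 0}, {"dx": 0.03, "dy": 0.3, "dz": 0.03, "wx": -0.4, "wy": 0, "wz": 0}, {"dx": 0, "dy": 0, "dz": 0, "wx": 0, "wy": 0, "wz": 0}])

```text
time_s: 9.38
tcp_pos: [0.4621, -0.0097, 0.1069]
eef_rot: [29.9, 88.5, -155.0]
contact_force: [-0.5, 0.4, -4.6]
gripper_width: 0.0462
```

Run:
```python
from h import *
np.set_printoptions(precision=4,suppress=True)
go([.481,-.02,.0545],266.6)
```

```text
t 9.3833 pos [ 0.4621 -0.0097  0.1069] jawyaw -94.89992618687961 x [-0.0233 -0.0109 -0.9997] w 0.04617462002625994 F [-0.4639  0.4042 -4.64  ] j [ 23.4   9.  -34.6   0.1 -47.9  61.7]
units shift [ 2.6   0.4  -1.04] turn [-0.33  0.28 -0.16]
```

Emit:
arm_command(plan=[{"dx": 0.3, "dy": 0.1, "dz": -0.3, "wx": -0.11, "wy": 0.1, "wz": -0.05}, {"dx": 0.4, "dy": 0.1, "dz": -0.35, "wx": -0.11, "wy": 0.1, "wz": -0.05}, {"dx": 0.4, "dy": 0.1, "dz": -0.3, "wx": -0.1, "wy": 0.08, "wz": -0.05}, {"dx": 0.4, "dy": 0, "dz": 0, "wx": 0, "wy": 0, "wz": 0}, {"dx": 0.3, "dy": 0, "dz": 0, "wx": 0, "wy": 0, "wz": 0}, {"dx": 0, "dy": 0, "dz": 0, "wx": 0, "wy": 0, "wz": 0}, {"dx": 0, "dy": 0, "dz": 0, "wx": 0, "wy": 0, "wz": 0}])

```text
time_s: 9.97
tcp_pos: [0.4814, -0.0165, 0.0654]
eef_rot: [32.4, 90.0, -151.3]
contact_force: [-0.0, 0.4, -5.9]
gripper_width: 0.0453
```

Run:
```python
from h import *
np.set_printoptions(precision=4,suppress=True)
go([.481,-.02,.0545],266.6)
cap('side','s3')
p,_,_=load('s3'); c=p[170:290,200:350]
cv2.imwrite('pics/c_s3.png',cv2.resize(c[:,:,::-1],None,fx=5,fy=5,interpolation=cv2.INTER_CUBIC)[:600])
```

```text
t 9.9667 pos [ 0.4814 -0.0165  0.0654] jawyaw -93.68440828842768 x [-0.0002 -0.0001 -1.    ] w 0.04530213358628261 F [-0.0433  0.3877 -5.8609] j [ 21.5  13.4 -35.9   0.  -40.7  64.8]
units shift [0.54 0.18 0.01] turn [-0.06  0.   -0.  ]
```

View pics/c_s3.png

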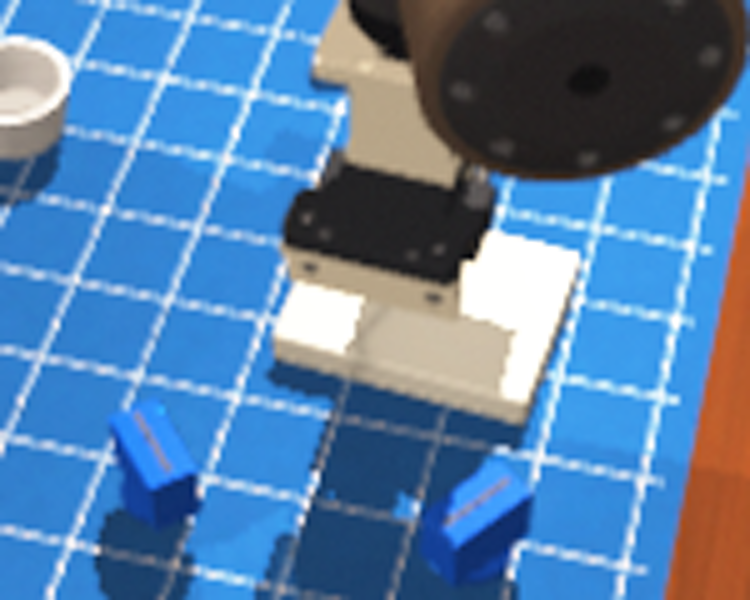

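Emit:
arm_command(plan=[{"dx": 0.15, "dy": 0.1, "dz": 0, "wx": -0.06, "wy": 0, "wz": 0}, {"dx": 0.15, "dy": 0, "dz": 0, "wx": 0, "wy": 0, "wz": 0}, {"dx": 0.1, "dy": 0, "dz": 0, "wx": 0, "wy": 0, "wz": 0}, {"dx": 0.05, "dy": 0, "dz": 0, "wx": 0, "wy": 0, "wz": 0}, {"dx": 0.05, "dy": 0, "dz": 0, "wx": 0, "wy": 0, "wz": 0}, {"dx": 0, "dy": 0, "dz": 0, "wx": 0, "wy": 0, "wz": 0}])

```text
time_s: 10.52
tcp_pos: [0.4818, -0.0178, 0.0557]
eef_rot: [-159.4, 89.9, 17.3]
contact_force: [-0.8, -1.1, -4.3]
gripper_width: 0.0456
```

Run:
```python
from h import *
np.set_printoptions(precision=4,suppress=True)
go([.481,-.02,.054],266.6)
```

```text
t 10.5167 pos [ 0.4818 -0.0178  0.0557] jawyaw -93.33158316570197 x [ 0.0021  0.0006 -1.    ] w 0.04564195034624111 F [-0.8053 -1.1248 -4.3121] j [ 21.3  14.3 -36.5   0.  -39.1  65.3]
units shift [0.09 0.11 0.04] turn [ 0.01 -0.03  0.01]
```

Emit:
arm_command(plan=[{"dx": 0.06, "dy": 0, "dz": 0, "wx": 0, "wy": -0.03, "wz": 0.01}, {"dx": 0.05, "dy": 0, "dz": 0, "wx": 0, "wy": 0, "wz": 0}, {"dx": 0, "dy": 0, "dz": 0, "wx": 0, "wy": 0, "wz": 0}, {"dx": 0, "dy": 0, "dz": 0, "wx": 0, "wy": 0, "wz": 0}])

```text
time_s: 10.85
tcp_pos: [0.4821, -0.0177, 0.0536]
eef_rot: [-132.4, 90.0, 44.2]
contact_force: [-0.8, 0.8, -4.7]
gripper_width: 0.0459
```

Run:
```python
from h import *
np.set_printoptions(precision=4,suppress=True)
go([.481,-.02,.054],266.6)
```

```text
t 10.85 pos [ 0.4821 -0.0177  0.0536] jawyaw -93.33173231795242 x [ 0.0001  0.0001 -1.    ] w 0.04586999739509797 F [-0.8061  0.7923 -4.6717] j [ 21.3  14.5 -36.5  -0.  -39.   65.4]
units shift [-0.02  0.12  0.05] turn [ 0.01 -0.    0.  ]
```

Force still shows weight; go on in tiny steps.

Emit:
arm_command(plan=[{"dx": 0.05, "dy": 0, "dz": 0, "wx": 0, "wy": 0, "wz": 0}, {"dx": 0.03, "dy": 0, "dz": 0, "wx": 0, "wy": 0, "wz": 0}, {"dx": 0, "dy": 0, "dz": 0, "wx": 0, "wy": 0, "wz": 0}])

```text
time_s: 11.1
tcp_pos: [0.4823, -0.0177, 0.0537]
eef_rot: [172.8, 90.0, -10.5]
contact_force: [0.2, -0.3, -4.4]
gripper_width: 0.0459
```

Run:
```python
from h import *
np.set_printoptions(precision=4,suppress=True)
go([.481,-.02,.054],266.6)
```

```text
t 11.1 pos [ 0.4823 -0.0177  0.0537] jawyaw -93.28898310920225 x [ 0.0007 -0.0001 -1.    ] w 0.04586285690436524 F [ 0.165  -0.2768 -4.4237] j [ 21.3  14.5 -36.5   0.  -38.9  65.4]
units shift [-0.01  0.12  0.06] turn [ 0.02 -0.01 -0.  ]
```

Emit:
arm_command(plan=[{"dx": 0.1, "dy": 0, "dz": 0, "wx": 0, "wy": 0, "wz": 0}, {"dx": 0.05, "dy": 0, "dz": 0, "wx": 0, "wy": 0, "wz": 0}])

```text
time_s: 11.27
tcp_pos: [0.4832, -0.0178, 0.0532]
eef_rot: [168.2, 89.9, -15.0]
contact_force: [-7.4, 2.1, 11.3]
gripper_width: 0.046
```

Run:
```python
from h import *
np.set_printoptions(precision=4,suppress=True)
go([.481,-.02,.054],266.6)
cap('side','s4');cap('scene','s4b')
for n in ['s4','s4b']:
    p,_,_=load(n); c=p[170:290,200:350] if n=='s4' else p[160:280,190:340]
    cv2.imwrite('pics/c_%s.png'%n,cv2.resize(c[:,:,::-1],None,fx=5,fy=5,interpolation=cv2.INTER_CUBIC)[:600])
```

```text
t 11.2667 pos [ 0.4832 -0.0178  0.0532] jawyaw -93.20345756997143 x [ 0.0025 -0.0007 -1.    ] w 0.04596188896727365 F [-7.3691  2.083  11.3327] j [ 21.3  14.6 -36.5   0.1 -38.7  65.4]
units shift [-0.04  0.12  0.1 ] turn [ 0.04 -0.03 -0.01]
```

View pics/c_s4b.png

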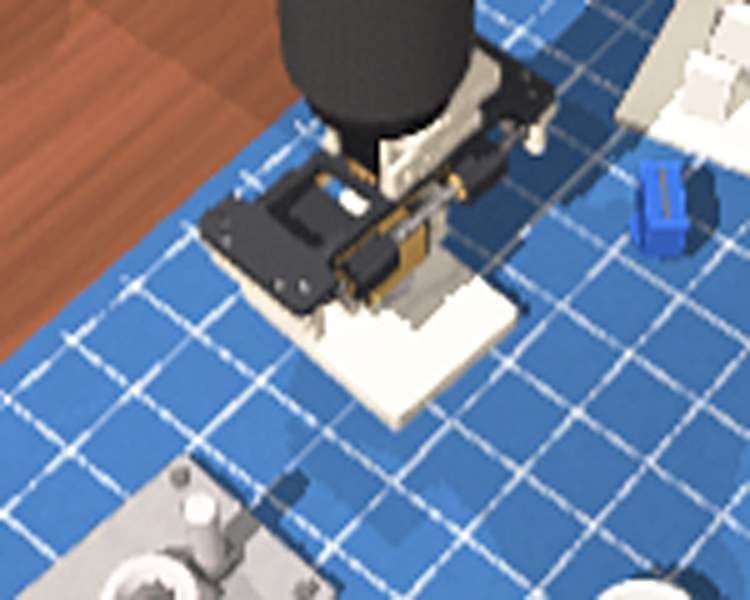

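Emit:
arm_command(plan=[{"dx": -0.02, "dy": 0, "dz": 0, "wx": 0, "wy": 0, "wz": 0}, {"dx": 0, "dy": 0, "dz": 0, "wx": 0, "wy": 0, "wz": 0}])

```text
time_s: 11.53
tcp_pos: [0.4835, -0.0176, 0.0541]
eef_rot: [-179.1, 89.8, -2.3]
contact_force: [-0.1, 0.6, -4.7]
gripper_width: 0.0457
```

Emit:
arm_command(plan=[{"dx": 0, "dy": 0, "dz": 0, "wx": 0, "wy": 0, "wz": 0}, {"dx": 0, "dy": 0, "dz": 0, "wx": 0, "wy": 0, "wz": 0}, {"dx": 0, "dy": 0, "dz": 0, "wx": 0, "wy": 0, "wz": 0}, {"dx": 0, "dy": 0, "dz": 0, "wx": 0, "wy": 0, "wz": 0}], fingers=-0.5)

```text
time_s: 11.87
tcp_pos: [0.4854, -0.0173, 0.0547]
eef_rot: [-175.2, 89.6, 1.7]
contact_force: [-0.1, 0.1, -0.5]
gripper_width: 0.0641
```

Run:
```python
from h import *
np.set_printoptions(precision=4,suppress=True)
go([.481,-.02,.13],266.6)
```

```text
t 11.8667 pos [ 0.4854 -0.0173  0.0547] jawyaw -93.15338963838487 x [ 0.007   0.0002 -1.    ] w 0.06406011154754976 F [-0.0927  0.0992 -0.5183] j [ 21.3  14.5 -36.4   0.2 -38.7  65.4]
units shift [-3.77  0.14  0.18] turn [ 0.05 -0.09  0.01]
```

Emit:
arm_command(plan=[{"dx": -0.3, "dy": 0, "dz": 0, "wx": 0, "wy": 0, "wz": 0}, {"dx": -0.6, "dy": 0, "dz": 0, "wx": 0, "wy": 0, "wz": 0}, {"dx": -0.9, "dy": 0, "dz": 0, "wx": 0, "wy": 0, "wz": 0}, {"dx": -0.9, "dy": 0, "dz": 0, "wx": 0, "wy": 0, "wz": 0}, {"dx": -0.9, "dy": 0, "dz": 0, "wx": 0, "wy": 0, "wz": 0}, {"dx": -0.5, "dy": 0, "dz": 0, "wx": 0.5, "wy": -0.09, "wz": 0}, {"dx": -0.2, "dy": 0, "dz": 0, "wx": 1, "wy": 0, "wz": 0}, {"dx": 0, "dy": 0, "dz": 0, "wx": 1, "wy": 0, "wz": 0}, {"dx": 0, "dy": 0, "dz": 0, "wx": 1, "wy": 0, "wz": 0}, {"dx": 0, "dy": 0, "dz": 0, "wx": 1, "wy": 0, "wz": 0}, {"dx": 0, "dy": 0, "dz": 0, "wx": 1, "wy": 0, "wz": 0}, {"dx": 0, "dy": 0, "dz": 0, "wx": 1, "wy": 0, "wz": 0}, {"dx": 0, "dy": 0, "dz": 0, "wx": 1, "wy": 0, "wz": 0}, {"dx": 0, "dy": 0, "dz": 0, "wx": 1, "wy": 0, "wz": 0}, {"dx": 0, "dy": 0, "dz": 0, "wx": 1, "wy": 0, "wz": 0}, {"dx": 0, "dy": 0, "dz": 0, "wx": 1, "wy": 0, "wz": 0}, {"dx": 0, "dy": 0, "dz": 0, "wx": 1, "wy": 0, "wz": 0}, {"dx": 0, "dy": 0, "dz": 0, "wx": 1, "wy": 0, "wz": 0}, {"dx": 0, "dy": 0, "dz": 0, "wx": 1, "wy": 0, "wz": 0}, {"dx": 0, "dy": 0, "dz": 0, "wx": 1, "wy": 0, "wz": 0}])

```text
time_s: 13.53
tcp_pos: [0.4872, -0.0174, 0.1558]
eef_rot: [-95.2, 89.5, 12.2]
contact_force: [-0.1, 0.7, -0.8]
gripper_width: 0.0658
```

Run:
```python
from h import *
np.set_printoptions(precision=4,suppress=True)
go([.481,-.02,.13],176.6)
```

```text
t 13.5333 pos [ 0.4872 -0.0174  0.1558] jawyaw -162.61993331862058 x [ 0.0091  0.002  -1.    ] w 0.06581538065052542 F [-0.1341  0.6823 -0.8278] j [ 21.2   6.7 -29.5   0.1 -53.3  -3.9]
units shift [ 1.29  0.35 -0.03] turn [4.53 0.01 0.12]
```

Emit:
arm_command(plan=[{"dx": 0, "dy": 0, "dz": 0, "wx": 1, "wy": 0, "wz": 0.1}, {"dx": 0, "dy": 0, "dz": 0, "wx": 1, "wy": 0, "wz": 0}, {"dx": 0, "dy": 0, "dz": 0, "wx": 1, "wy": 0, "wz": 0}, {"dx": 0, "dy": 0, "dz": 0, "wx": 1, "wy": 0, "wz": 0}, {"dx": 0, "dy": 0, "dz": 0, "wx": 0.2, "wy": 0, "wz": 0}, {"dx": 0, "dy": 0, "dz": 0, "wx": 0, "wy": 0, "wz": 0}])

```text
time_s: 14.03
tcp_pos: [0.4877, -0.0175, 0.1589]
eef_rot: [-82.0, 89.8, 5.0]
contact_force: [0.5, 0.7, -0.2]
gripper_width: 0.0658
```

Run:
```python
from h import *
np.set_printoptions(precision=4,suppress=True)
for n,f in [('side','s5'),('scene','s5b'),('wrist','w5')]:
    cap(n,f)
    X,p,h=cloud(f); H,S,V=h[...,0],h[...,1],h[...,2]
    box=(X[...,0]>0.4)&(X[...,0]<0.56)&(X[...,1]>-.1)&(X[...,1]<0.07)
    m=box&(H>14)&(H<=34)&(S>100)&(X[...,2]>.068)&(X[...,2]<.078)
    n_,l,st,ce=cv2.connectedComponentsWithStats(m.astype(np.uint8))
    for i in range(1,n_):
        if st[i,4]>40: P=X[l==i]; print(f,st[i],np.median(P,0),rect(P[:,:2]))
go([.4835,-.0175,.11],176.6)
```

```text
s5 [278 208  14  18 161] [ 0.4808 -0.0127  0.073 ] (array([481.2, -15.6]), array([50.4, 23.6]), 87.7)
s5b [258 201  17  15 112] [ 0.4867 -0.0193  0.0733] (array([484.9, -16.3]), array([47.1, 22.3]), 88.6)
w5 [ 273  193   29   53 1314] [ 0.4815 -0.019   0.072 ] (array([481.8, -17.8]), array([46.4, 23.4]), 87.9)
t 14.1833 pos [ 0.4876 -0.0175  0.1587] jawyaw 177.07507034154642 x [ 0.0037  0.0003 -1.    ] w 0.06552658640855823 F [-0.2362  0.6389 -0.4626] j [ 21.1   6.7 -29.    0.1 -54.1 -24.1]
units shift [ 2.43  0.22 -0.01] turn [0.1  0.01 0.05]
```

View pics/w5.png

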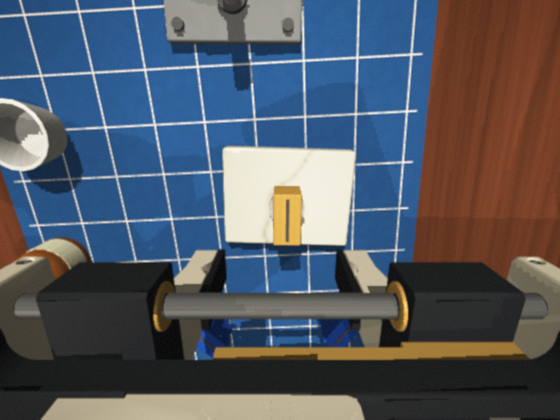

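Emit:
arm_command(plan=[{"dx": 0.4, "dy": 0.12, "dz": 0, "wx": 0.05, "wy": 0, "wz": 0.05}, {"dx": 0.7, "dy": 0.1, "dz": 0, "wx": 0, "wy": 0, "wz": 0}, {"dx": 0.8, "dy": 0, "dz": 0, "wx": 0, "wy": 0, "wz": 0}, {"dx": 0.8, "dy": 0, "dz": 0, "wx": 0, "wy": 0, "wz": 0}, {"dx": 0.4, "dy": 0, "dz": 0, "wx": 0, "wy": 0, "wz": 0}, {"dx": 0, "dy": 0, "dz": 0, "wx": 0, "wy": 0, "wz": 0}])

```text
time_s: 14.68
tcp_pos: [0.4827, -0.0172, 0.0933]
eef_rot: [-19.2, 89.9, 67.9]
contact_force: [0.4, 0.5, 0.7]
gripper_width: 0.0662
```

Run:
```python
from h import *
np.set_printoptions(precision=4,suppress=True)
go([.4825,-.0175,.057],177)
```

```text
t 14.6833 pos [ 0.4827 -0.0172  0.0933] jawyaw 177.17217426186787 x [ 0.0006  0.0014 -1.    ] w 0.06617734445867389 F [0.3879 0.4975 0.7417] j [ 21.3  11.1 -34.   -0.1 -44.8 -24.1]
units shift [ 1.82  0.01 -0.02] turn [0.04 0.02 0.01]
```

Emit:
arm_command(plan=[{"dx": 0.35, "dy": 0, "dz": 0, "wx": 0, "wy": 0, "wz": 0}, {"dx": 0.45, "dy": 0, "dz": 0, "wx": 0, "wy": 0, "wz": 0}, {"dx": 0.4, "dy": 0, "dz": 0, "wx": 0, "wy": 0, "wz": 0}, {"dx": 0.3, "dy": 0, "dz": 0, "wx": 0, "wy": 0, "wz": 0}, {"dx": 0.1, "dy": 0, "dz": 0, "wx": 0, "wy": 0, "wz": 0}, {"dx": 0, "dy": 0, "dz": 0, "wx": 0, "wy": 0, "wz": 0}])

```text
time_s: 15.18
tcp_pos: [0.4834, -0.0169, 0.0589]
eef_rot: [-40.8, 89.9, 46.4]
contact_force: [0.6, 0.7, -0.7]
gripper_width: 0.0658
```

Run:
```python
from h import *
np.set_printoptions(precision=4,suppress=True)
go([.4825,-.0175,.057],177)
```

```text
t 15.1833 pos [ 0.4834 -0.0169  0.0589] jawyaw 177.25678098717182 x [ 0.0013  0.0014 -1.    ] w 0.06583780356633531 F [ 0.5649  0.6807 -0.6927] j [ 21.3  14.1 -36.1  -0.1 -39.7 -24. ]
units shift [ 0.1   0.04 -0.03] turn [0.06 0.02 0.02]
```

Emit:
arm_command(plan=[{"dx": 0.1, "dy": 0.04, "dz": -0.03, "wx": 0.05, "wy": 0.02, "wz": 0.02}, {"dx": 0, "dy": 0, "dz": 0, "wx": 0, "wy": 0, "wz": 0}, {"dx": 0, "dy": 0, "dz": 0, "wx": 0, "wy": 0, "wz": 0}, {"dx": 0, "dy": 0, "dz": 0, "wx": 0, "wy": 0, "wz": 0}, {"dx": 0, "dy": 0, "dz": 0, "wx": 0, "wy": 0, "wz": 0}, {"dx": 0, "dy": 0, "dz": 0, "wx": 0, "wy": 0, "wz": 0}, {"dx": 0, "dy": 0, "dz": 0, "wx": 0, "wy": 0, "wz": 0}], fingers=1, force=35)

```text
time_s: 15.77
tcp_pos: [0.4833, -0.0173, 0.058]
eef_rot: [-77.7, 89.9, 9.3]
contact_force: [-2.1, 0.1, 0.9]
gripper_width: 0.0248
```

Run:
```python
from h import *
np.set_printoptions(precision=4,suppress=True)
go([.4825,-.0175,.057],177)
```

```text
t 15.7667 pos [ 0.4833 -0.0173  0.058 ] jawyaw 177.0176426721925 x [ 0.0015  0.0003 -1.    ] w 0.024843520575612843 F [-2.1091  0.0975  0.9389] j [ 21.3  14.2 -36.2   0.  -39.5 -24.3]
units shift [ 0.05  0.04 -0.01] turn [0.   0.   0.02]
```

Emit:
arm_command(plan=[{"dx": -0.1, "dy": 0, "dz": 0, "wx": 0, "wy": 0, "wz": 0}, {"dx": -0.3, "dy": 0, "dz": 0, "wx": 0, "wy": 0, "wz": 0}, {"dx": -0.6, "dy": 0, "dz": 0, "wx": 0, "wy": 0, "wz": 0}, {"dx": -0.8, "dy": 0, "dz": 0, "wx": 0, "wy": 0, "wz": 0}, {"dx": -0.8, "dy": 0, "dz": 0, "wx": 0, "wy": 0, "wz": 0}, {"dx": -0.8, "dy": 0, "dz": 0, "wx": 0, "wy": 0, "wz": 0}, {"dx": -0.6, "dy": 0, "dz": 0, "wx": 0, "wy": 0, "wz": 0}, {"dx": -0.2, "dy": 0, "dz": 0, "wx": 0, "wy": 0, "wz": 0}, {"dx": 0, "dy": 0, "dz": 0, "wx": 0, "wy": 0, "wz": 0}])

```text
time_s: 16.52
tcp_pos: [0.478, -0.0185, 0.1442]
eef_rot: [99.0, 89.5, -174.1]
contact_force: [-0.6, 0.5, -4.9]
gripper_width: 0.024
```

Run:
```python
from h import *
np.set_printoptions(precision=4,suppress=True)
go([.519,-.241,.14],176.6)
```

```text
t 16.5167 pos [ 0.478  -0.0185  0.1442] jawyaw 176.86193906681137 x [-0.0089 -0.0009 -1.    ] w 0.024036643448285863 F [-0.5538  0.4824 -4.9234] j [ 21.3   7.2 -30.5  -0.2 -52.7 -24.3]
units shift [  0.2   -2.66 -11.  ] turn [ 0.06 -0.02 -0.11]
```

Emit:
arm_command(plan=[{"dx": 0, "dy": -0.1, "dz": -0.3, "wx": 0, "wy": 0, "wz": -0.1}, {"dx": 0, "dy": -0.2, "dz": -0.6, "wx": 0, "wy": 0, "wz": 0}, {"dx": 0, "dy": -0.2, "dz": -0.8, "wx": 0, "wy": 0, "wz": 0}, {"dx": 0, "dy": -0.2, "dz": -0.9, "wx": 0, "wy": 0, "wz": 0}, {"dx": 0, "dy": -0.2, "dz": -0.9, "wx": 0, "wy": 0, "wz": 0}, {"dx": 0, "dy": -0.2, "dz": -0.9, "wx": 0, "wy": 0, "wz": 0}, {"dx": 0, "dy": -0.2, "dz": -0.9, "wx": 0, "wy": 0, "wz": 0}, {"dx": 0, "dy": -0.2, "dz": -0.9, "wx": 0, "wy": 0, "wz": 0}, {"dx": 0, "dy": -0.2, "dz": -0.9, "wx": 0, "wy": 0, "wz": 0}, {"dx": 0, "dy": -0.2, "dz": -0.9, "wx": 0, "wy": 0, "wz": 0}, {"dx": 0, "dy": -0.2, "dz": -0.9, "wx": 0, "wy": 0, "wz": 0}, {"dx": 0, "dy": -0.2, "dz": -0.6, "wx": 0, "wy": 0, "wz": 0}, {"dx": 0, "dy": -0.2, "dz": -0.3, "wx": 0, "wy": 0, "wz": 0}, {"dx": 0, "dy": 0, "dz": 0, "wx": 0, "wy": 0, "wz": 0}])

```text
time_s: 17.68
tcp_pos: [0.5089, -0.2302, 0.1283]
eef_rot: [94.5, 88.8, -178.6]
contact_force: [0.2, -0.7, -3.6]
gripper_width: 0.0238
```

Run:
```python
from h import *
np.set_printoptions(precision=4,suppress=True)
go([.519,-.241,.12],176.6)
```

```text
t 17.6833 pos [ 0.5089 -0.2302  0.1283] jawyaw 176.85129421780786 x [-0.0205 -0.0005 -0.9998] w 0.023760506901517247 F [ 0.2492 -0.6668 -3.5953] j [ -4.2  15.8 -21.8   0.1 -53.6   0.9]
units shift [ 0.41 -0.54 -0.51] turn [ 0.06 -0.02 -0.25]
```

Emit:
arm_command(plan=[{"dx": 0.05, "dy": -0.2, "dz": -0.2, "wx": 0.05, "wy": 0, "wz": -0.12}, {"dx": 0.05, "dy": -0.2, "dz": -0.2, "wx": 0, "wy": 0, "wz": -0.12}, {"dx": 0, "dy": -0.1, "dz": -0.1, "wx": 0, "wy": 0, "wz": 0}, {"dx": 0, "dy": 0, "dz": 0, "wx": 0, "wy": 0, "wz": 0}, {"dx": 0, "dy": 0, "dz": 0, "wx": 0, "wy": 0, "wz": 0}])

```text
time_s: 18.1
tcp_pos: [0.5176, -0.2405, 0.1235]
eef_rot: [106.7, 89.8, -166.7]
contact_force: [0.7, -0.4, -4.7]
gripper_width: 0.0237
```

Run:
```python
from h import *
np.set_printoptions(precision=4,suppress=True)
go([.519,-.241,.12],176.6)
cap('side','s6');cap('scene','s6b');cap('wrist','w6')
p,_,_=load('s6'); c=p[90:210,230:370]; cv2.imwrite('pics/c_s6.png',cv2.resize(c[:,:,::-1],None,fx=5,fy=5,interpolation=cv2.INTER_CUBIC))
p,_,_=load('s6b'); c=p[210:330,160:300]; cv2.imwrite('pics/c_s6b.png',cv2.resize(c[:,:,::-1],None,fx=5,fy=5,interpolation=cv2.INTER_CUBIC))
```

```text
t 18.1 pos [ 0.5176 -0.2405  0.1235] jawyaw 176.60603889896282 x [-0.003  -0.0007 -1.    ] w 0.023676312387983862 F [ 0.6765 -0.4464 -4.6799] j [ -5.2  16.7 -21.2   0.1 -52.3   1.8]
units shift [ 0.17 -0.07 -0.02] turn [ 0.   -0.01 -0.04]
```

View pics/c_s6.png

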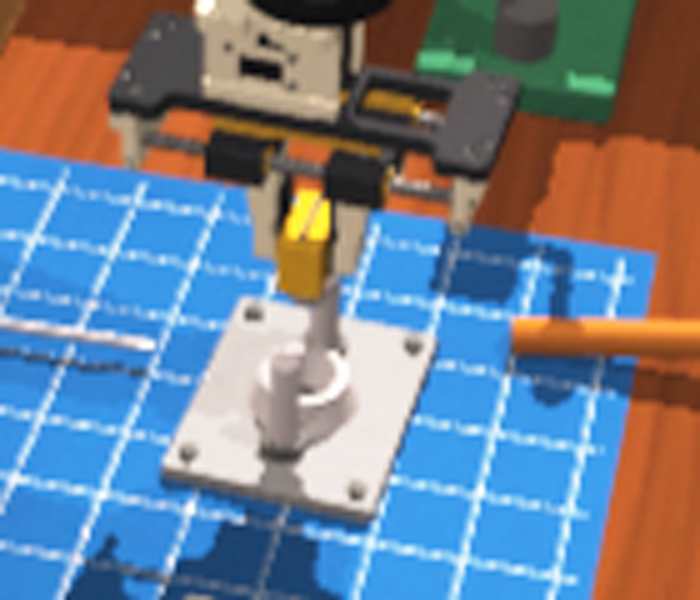

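View pics/c_s6b.png

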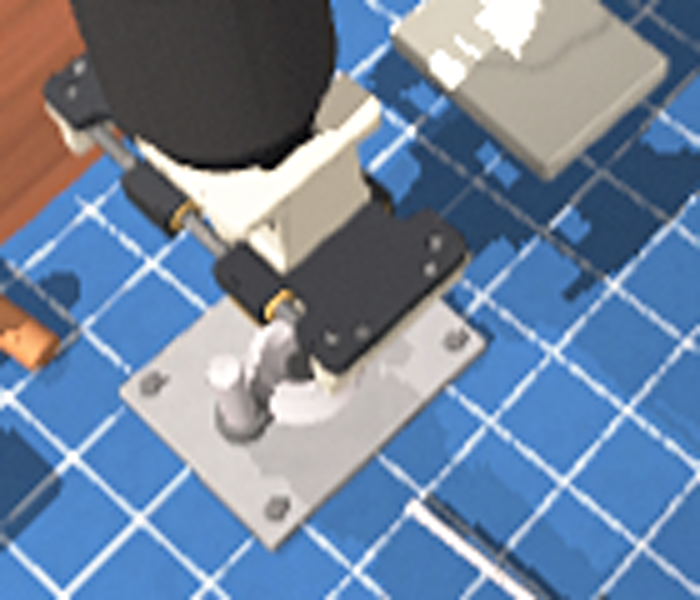

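View pics/w6.png

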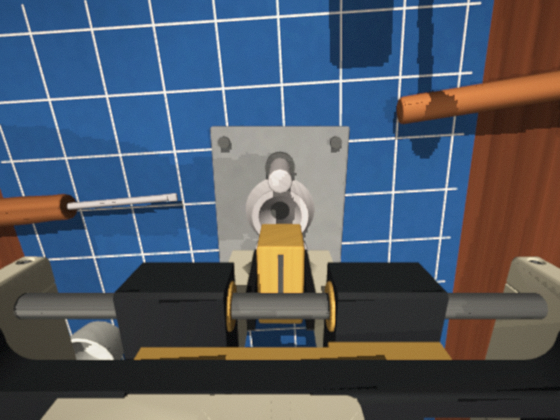

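Run:
```python
from h import *
np.set_printoptions(precision=4,suppress=True)
for f in ['w6','s6','scene0']:
    X,p,h=cloud(f)
    b=(X[...,0]>0.45)&(X[...,0]<0.59)&(X[...,1]>-.35)&(X[...,1]<-.13)
    for nm,lo,hi in [('post',.07,.079),('base',.007,.015)]:
        m=b&(X[...,2]>lo)&(X[...,2]<hi)&(h[...,1]<70)
        n_,l,st,ce=cv2.connectedComponentsWithStats(m.astype(np.uint8))
        for i in range(1,n_):
            if st[i,4]>25: P=X[l==i]; print(f,nm,st[i],np.median(P,0),rect(P[:,:2]))
    m=b&(X[...,2]>.0275)&(X[...,2]<.0315)
    P=X[m]; d=np.hypot(P[:,0]-.519,P[:,1]+.241); P=P[(d<.03)&(d>.015)]
    A=np.c_[2*P[:,:2],np.ones(len(P))]; s=np.linalg.lstsq(A,(P[:,:2]**2).sum(1),rcond=None)[0]
    print(f,'rim fit',s[:2],np.sqrt(s[2]+s[0]**2+s[1]**2),len(P))
```

```text
w6 post [268 169  25  24 466] [ 0.515  -0.2834  0.0739] (array([ 515. , -282.9]), array([15.9, 16.3]), 72.5)
w6 base [  210   127   140   135 11942] [ 0.5151 -0.2747  0.0101] (array([ 517. , -252.3]), array([127.9, 120. ]), 86.5)
w6 base [268 200  25  23 437] [ 0.5175 -0.2408  0.0111] (array([ 517.4, -242. ]), array([22. , 21.8]), 2.1)
w6 rim fit [ 0.5174 -0.2417] 0.021573719652162367 647
s6 base [ 263  150   54   44 1145] [ 0.5084 -0.2213  0.0112] (array([ 516.5, -240.5]), array([154.6, 120.2]), 86.7)
s6 rim fit [ 0.5176 -0.2402] 0.022430860268362624 53
scene0 post [227 258   6   8  36] [ 0.5217 -0.2015  0.0748] (array([ 521.1, -200.4]), array([12.6, 17.4]), 45.0)
scene0 post [201 280   8   8  40] [ 0.5179 -0.2818  0.0748] (array([ 516.8, -282. ]), array([15.7, 14.3]), 71.9)
scene0 base [ 184  251   73   68 1777] [ 0.5353 -0.2502  0.0115] (array([ 519. , -241.1]), array([149.8, 120.6]), 86.5)
scene0 base [216 278   9   8  44] [ 0.5173 -0.2411  0.0128] (array([ 516.9, -241.6]), array([19.9, 19.7]), 31.6)
scene0 rim fit [ 0.5187 -0.2406] 0.02130837819741837 105
```

Emit:
arm_command(plan=[{"dx": 0.3, "dy": 0, "dz": 0.03, "wx": 0, "wy": 0, "wz": -0.03}, {"dx": 0.5, "dy": 0, "dz": 0, "wx": 0, "wy": 0, "wz": 0}, {"dx": 0.5, "dy": 0, "dz": 0, "wx": 0, "wy": 0, "wz": 0}, {"dx": 0.5, "dy": 0, "dz": 0, "wx": 0, "wy": 0, "wz": 0}, {"dx": 0.4, "dy": 0, "dz": 0, "wx": 0, "wy": 0, "wz": 0}, {"dx": 0.2, "dy": 0, "dz": 0, "wx": 0, "wy": 0, "wz": 0}, {"dx": 0, "dy": 0, "dz": 0, "wx": 0, "wy": 0, "wz": 0}])

```text
time_s: 18.83
tcp_pos: [0.5171, -0.2388, 0.0701]
eef_rot: [137.4, 89.9, -136.0]
contact_force: [-1.2, 0.0, -4.7]
gripper_width: 0.0242
```

Run:
```python
from h import *
np.set_printoptions(precision=4,suppress=True)
go([.518,-.2412,.051],176.6)
```

```text
t 18.8333 pos [ 0.5171 -0.2388  0.0701] jawyaw 176.67171190946746 x [-0.0007 -0.0006 -1.    ] w 0.024179483585898203 F [-1.168   0.0192 -4.7135] j [ -5.1  20.1 -24.6   0.1 -45.3   1.7]
units shift [ 0.96 -0.05 -0.11] turn [ 0.02 -0.01 -0.01]
```

Emit:
arm_command(plan=[{"dx": 0.1, "dy": -0.05, "dz": -0.1, "wx": 0, "wy": 0, "wz": 0}, {"dx": 0.15, "dy": 0, "dz": 0, "wx": 0, "wy": 0, "wz": 0}, {"dx": 0.15, "dy": 0, "dz": 0, "wx": 0, "wy": 0, "wz": 0}, {"dx": 0.15, "dy": 0, "dz": 0, "wx": 0, "wy": 0, "wz": 0}, {"dx": 0.1, "dy": 0, "dz": 0, "wx": 0, "wy": 0, "wz": 0}, {"dx": 0.05, "dy": 0, "dz": 0, "wx": 0, "wy": 0, "wz": 0}, {"dx": 0, "dy": 0, "dz": 0, "wx": 0, "wy": 0, "wz": 0}])

```text
time_s: 19.42
tcp_pos: [0.5188, -0.2416, 0.0549]
eef_rot: [-174.7, 89.9, -88.0]
contact_force: [0.2, 0.5, -4.8]
gripper_width: 0.0242
```

Run:
```python
from h import *
np.set_printoptions(precision=4,suppress=True)
go([.518,-.2412,.051],176.6)
```

```text
t 19.4167 pos [ 0.5188 -0.2416  0.0549] jawyaw 176.68156746688055 x [ 0.     -0.0011 -1.    ] w 0.02418207864319198 F [ 0.2453  0.4956 -4.7908] j [ -5.3  21.5 -25.1   0.1 -43.4   2. ]
units shift [0.2  0.04 0.02] turn [ 0.02 -0.01  0.  ]
```

Emit:
arm_command(plan=[{"dx": 0.06, "dy": 0, "dz": 0, "wx": 0, "wy": 0, "wz": 0}, {"dx": 0.06, "dy": 0, "dz": 0, "wx": 0, "wy": 0, "wz": 0}, {"dx": 0.05, "dy": 0, "dz": 0, "wx": 0, "wy": 0, "wz": 0}, {"dx": 0.05, "dy": 0, "dz": 0, "wx": 0, "wy": 0, "wz": 0}])

```text
time_s: 19.75
tcp_pos: [0.5185, -0.2416, 0.0512]
eef_rot: [173.7, 89.9, -99.6]
contact_force: [-4.2, 1.6, 4.3]
gripper_width: 0.0238
```

Run:
```python
from h import *
np.set_printoptions(precision=4,suppress=True)
go([.518,-.2412,.051],176.6)
```

```text
t 19.75 pos [ 0.5185 -0.2416  0.0512] jawyaw 176.69429480704122 x [-0.0002 -0.0014 -1.    ] w 0.02384843498441388 F [-4.1739  1.5517  4.2966] j [ -5.3  21.7 -25.4   0.1 -42.9   2. ]
units shift [0.01 0.02 0.02] turn [ 0.02 -0.02 -0.  ]
```

Emit:
arm_command(plan=[{"dx": 0.08, "dy": 0.02, "dz": 0, "wx": 0, "wy": 0, "wz": 0}, {"dx": 0.08, "dy": 0.02, "dz": 0, "wx": 0, "wy": 0, "wz": 0}, {"dx": 0.08, "dy": 0.02, "dz": 0, "wx": 0, "wy": 0, "wz": 0}])

```text
time_s: 20.0
tcp_pos: [0.5182, -0.2415, 0.0507]
eef_rot: [-134.5, 89.8, -47.7]
contact_force: [-4.9, 3.3, 11.3]
gripper_width: 0.0239
```

Run:
```python
from h import *
np.set_printoptions(precision=4,suppress=True)
go([.518,-.2412,.051],176.6)
```

```text
t 20.0 pos [ 0.5182 -0.2415  0.0507] jawyaw 176.80074670471103 x [ 0.0023 -0.0025 -1.    ] w 0.02391683679228225 F [-4.9012  3.2948 11.2888] j [ -5.3  21.7 -25.6   0.2 -42.6   1.9]
units shift [-0.01  0.01  0.01] turn [ 0.04 -0.03  0.03]
```

Emit:
arm_command(plan=[{"dx": -0.1, "dy": -0.02, "dz": 0, "wx": 0, "wy": 0, "wz": 0.25}, {"dx": -0.06, "dy": -0.04, "dz": 0, "wx": 0, "wy": 0, "wz": 0.4}, {"dx": -0.03, "dy": -0.045, "dz": 0, "wx": 0, "wy": 0, "wz": 0.45}, {"dx": -0.03, "dy": -0.045, "dz": 0, "wx": 0, "wy": 0, "wz": 0.45}])

```text
time_s: 20.33
tcp_pos: [0.5214, -0.2414, 0.0572]
eef_rot: [91.0, 83.2, 177.8]
contact_force: [-0.3, 1.0, -5.1]
gripper_width: 0.0239
```

```bash
cat >> h.py <<'E'
def tilt():
    s=r.get_state();R=Rt(s);x=R[:,0]
    p=s['tcp_pos']+x*.023
    print('tilt',np.degrees(np.arccos(-x[2])),'pivot pt',p,'foot ctr',s['tcp_pos']+x*.038,'F',s['contact_force'],'M',s['moment'],'w',s['gripper_width'])
E
python3 - <<'E'
from h import *
np.set_printoptions(precision=4,suppress=True)
go([.5182,-.2415,.051],176.6);tilt()
E
```

```text
t 20.3333 pos [ 0.5214 -0.2414  0.0572] jawyaw 176.76213187096852 x [-0.1192  0.0046 -0.9929] w 0.023885305585911617 F [-0.2575  0.9973 -5.1051] j [ -5.1  24.8 -19.6   0.4 -52.4   1.6]
units shift [ 0.33  0.12 -0.01] turn [ 0.04 -0.03 -1.49]
tilt 6.84834912377837 pivot pt [ 0.5186 -0.2413  0.0344] foot ctr [ 0.5168 -0.2412  0.0195] F [-0.2575  0.9973 -5.1051] M [-0.0069 -0.4883  0.0096] w 0.023885305585911617
```

Emit:
arm_command(plan=[{"dx": 0.05, "dy": -0.04, "dz": 0, "wx": 0, "wy": 0, "wz": 0.4}, {"dx": 0.06, "dy": -0.03, "dz": 0, "wx": 0, "wy": 0, "wz": 0.3}, {"dx": 0.05, "dy": 0, "dz": 0, "wx": 0, "wy": 0, "wz": 0}, {"dx": 0.03, "dy": 0, "dz": 0, "wx": 0, "wy": 0, "wz": 0}])

```text
time_s: 20.67
tcp_pos: [0.5231, -0.2417, 0.0533]
eef_rot: [90.9, 79.7, 177.7]
contact_force: [-4.1, 0.3, 0.5]
gripper_width: 0.0241
```

Run:
```python
from h import *
np.set_printoptions(precision=4,suppress=True)
go([.5182,-.2415,.051],176.6);tilt()
```

```text
t 20.6667 pos [ 0.5231 -0.2417  0.0533] jawyaw 176.78108066982492 x [-0.1788  0.0073 -0.9839] w 0.024102131738478434 F [-4.0645  0.2967  0.4693] j [ -5.   27.  -17.    0.6 -56.3   1.5]
units shift [ 0.16  0.22 -0.  ] turn [ 0.04 -0.04 -2.25]
tilt 10.30957062346334 pivot pt [ 0.519  -0.2416  0.0307] foot ctr [ 0.5163 -0.2415  0.0159] F [-4.0645  0.2967  0.4693] M [0.2029 0.8021 0.0108] w 0.024102131738478434
```

Emit:
arm_command(plan=[{"dx": 0, "dy": 0, "dz": 0, "wx": 0, "wy": 0, "wz": 0.05}, {"dx": 0, "dy": 0, "dz": 0, "wx": 0, "wy": 0, "wz": 0}, {"dx": 0, "dy": 0, "dz": 0, "wx": 0, "wy": 0, "wz": 0}])

```text
time_s: 20.92
tcp_pos: [0.5227, -0.2417, 0.0529]
eef_rot: [90.8, 79.6, 177.5]
contact_force: [-2.3, -0.8, -2.3]
gripper_width: 0.0236
```

Run:
```python
from h import *
np.set_printoptions(precision=4,suppress=True)
tilt()
cap('side','s7'); p,_,_=load('s7'); c=p[90:210,230:370]; cv2.imwrite('pics/c_s7.png',cv2.resize(c[:,:,::-1],None,fx=5,fy=5,interpolation=cv2.INTER_CUBIC))
```

```text
tilt 10.408034359399382 pivot pt [ 0.5186 -0.2415  0.0303] foot ctr [ 0.5159 -0.2414  0.0156] F [-2.3136 -0.8492 -2.2507] M [ 0.0029  0.0016 -0.0291] w 0.02358230018811142
```

View pics/c_s7.png

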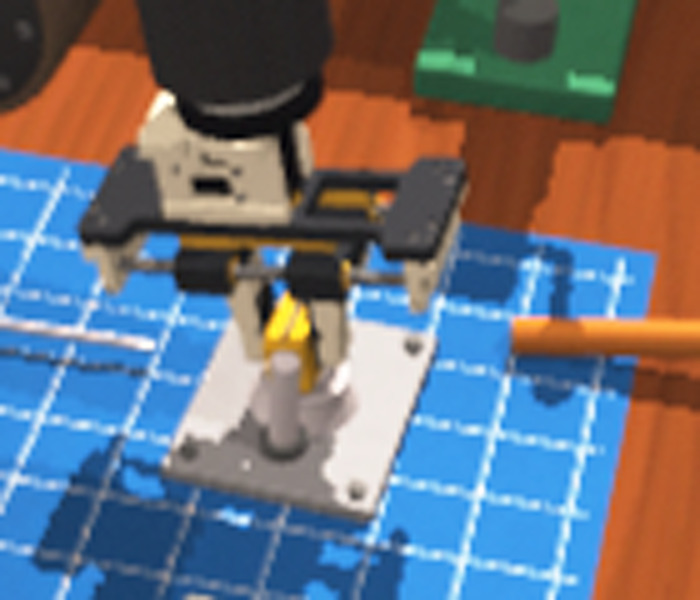

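Emit:
arm_command(plan=[{"dx": -0.03, "dy": 0.02, "dz": 0, "wx": 0, "wy": 0, "wz": -0.3}, {"dx": 0, "dy": 0.045, "dz": 0, "wx": 0, "wy": 0, "wz": -0.45}, {"dx": 0, "dy": 0.045, "dz": 0, "wx": 0, "wy": 0, "wz": -0.45}, {"dx": 0, "dy": 0.04, "dz": 0, "wx": 0.02, "wy": 0, "wz": -0.45}, {"dx": 0, "dy": 0.03, "dz": 0, "wx": 0.02, "wy": -0.02, "wz": -0.35}, {"dx": 0, "dy": 0.01, "dz": 0, "wx": 0, "wy": -0.02, "wz": -0.1}])

```text
time_s: 21.47
tcp_pos: [0.5184, -0.241, 0.0527]
eef_rot: [71.7, 89.7, 158.2]
contact_force: [-0.1, 0.4, -4.1]
gripper_width: 0.0238
```

Run:
```python
from h import *
np.set_printoptions(precision=4,suppress=True)
go([.5182,-.2415,.0505],176.6);tilt()
```

```text
t 21.4667 pos [ 0.5184 -0.241   0.0527] jawyaw 176.52987937063614 x [-0.005  0.002 -1.   ] w 0.0238359164469743 F [-0.1325  0.4323 -4.1196] j [ -5.4  21.8 -24.9  -0.1 -43.6   2. ]
units shift [ 0.11  0.01 -0.03] turn [-0.02  0.02 -0.06]
tilt 0.306313033535751 pivot pt [ 0.5183 -0.2409  0.0297] foot ctr [ 0.5182 -0.2409  0.0147] F [-0.1325  0.4323 -4.1196] M [ 0.0415  0.263  -0.0126] w 0.0238359164469743
```

Emit:
arm_command(plan=[{"dx": 0.06, "dy": 0.01, "dz": -0.02, "wx": -0.02, "wy": 0.02, "wz": -0.06}, {"dx": 0.07, "dy": 0, "dz": 0, "wx": 0, "wy": 0, "wz": 0}, {"dx": 0.07, "dy": 0, "dz": 0, "wx": 0, "wy": 0, "wz": 0}, {"dx": 0.07, "dy": 0, "dz": 0, "wx": 0, "wy": 0, "wz": 0}, {"dx": 0.07, "dy": 0, "dz": 0, "wx": 0, "wy": 0, "wz": 0}])

```text
time_s: 21.88
tcp_pos: [0.5183, -0.2415, 0.0508]
eef_rot: [152.7, 89.9, -120.5]
contact_force: [-6.9, 4.2, 13.3]
gripper_width: 0.0236
```

Run:
```python
from h import *
np.set_printoptions(precision=4,suppress=True)
go([.5182,-.2415,.0505],176.6);tilt()
```

```text
t 21.8833 pos [ 0.5183 -0.2415  0.0508] jawyaw 176.7526613686077 x [-0.0008 -0.0013 -1.    ] w 0.023638243299315746 F [-6.8747  4.2124 13.3216] j [ -5.3  21.8 -25.4   0.1 -42.9   2. ]
units shift [0.01 0.   0.  ] turn [ 0.03 -0.02 -0.01]
tilt 0.08812000842092178 pivot pt [ 0.5182 -0.2415  0.0278] foot ctr [ 0.5182 -0.2416  0.0128] F [-6.8747  4.2124 13.3216] M [ 1.7094  2.6705 -0.0192] w 0.023638243299315746
```

Emit:
arm_command(plan=[{"dx": 0, "dy": 0, "dz": 0, "wx": 0, "wy": 0, "wz": 0}, {"dx": 0, "dy": 0, "dz": 0, "wx": 0, "wy": 0, "wz": 0}])

```text
time_s: 22.05
tcp_pos: [0.5184, -0.2414, 0.0512]
eef_rot: [126.7, 89.9, -146.5]
contact_force: [-1.9, -0.6, -1.9]
gripper_width: 0.0238
```

Emit:
arm_command(plan=[{"dx": 0, "dy": 0, "dz": 0, "wx": 0, "wy": 0, "wz": 0}, {"dx": 0, "dy": 0, "dz": 0, "wx": 0, "wy": 0, "wz": 0}, {"dx": 0, "dy": 0, "dz": 0, "wx": 0, "wy": 0, "wz": 0}, {"dx": 0, "dy": 0, "dz": 0, "wx": 0, "wy": 0, "wz": 0}, {"dx": 0, "dy": 0, "dz": 0, "wx": 0, "wy": 0, "wz": 0}], fingers=-0.3)

```text
time_s: 22.47
tcp_pos: [0.5224, -0.2422, 0.052]
eef_rot: [-140.9, 89.8, -54.0]
contact_force: [-0.2, 0.0, -0.1]
gripper_width: 0.0512
```

Run:
```python
from h import *
np.set_printoptions(precision=4,suppress=True)
go([.5182,-.2415,.0505],176.6)
```

```text
t 22.4667 pos [ 0.5224 -0.2422  0.052 ] jawyaw 176.88172981556323 x [ 0.0024 -0.0032 -1.    ] w 0.05124715899213934 F [-0.2082  0.0228 -0.1058] j [ -5.3  21.9 -25.    0.3 -42.9   2. ]
units shift [0.08 0.21 0.02] turn [ 0.06 -0.04  0.03]
```

Emit:
arm_command(plan=[{"dx": -0.3, "dy": 0.1, "dz": 0, "wx": 0, "wy": 0, "wz": 0}, {"dx": -0.6, "dy": 0, "dz": 0, "wx": 0, "wy": 0, "wz": 0}, {"dx": -0.8, "dy": 0, "dz": 0, "wx": 0, "wy": 0, "wz": 0}, {"dx": -0.8, "dy": 0, "dz": 0, "wx": 0, "wy": 0, "wz": 0}, {"dx": -0.9, "dy": 0, "dz": 0, "wx": 0, "wy": 0, "wz": 0}, {"dx": -0.9, "dy": 0, "dz": 0, "wx": 0, "wy": 0, "wz": 0}, {"dx": -0.8, "dy": 0, "dz": 0.5, "wx": 0, "wy": 0, "wz": 0}, {"dx": -0.6, "dy": 0, "dz": 0.9, "wx": 0, "wy": 0, "wz": 0}, {"dx": -0.2, "dy": 0, "dz": 0.9, "wx": 0, "wy": 0, "wz": 0}, {"dx": 0, "dy": 0, "dz": 0.9, "wx": 0, "wy": 0, "wz": 0}, {"dx": 0, "dy": 0, "dz": 0.6, "wx": 0, "wy": 0, "wz": 0}, {"dx": 0, "dy": 0, "dz": 0.2, "wx": 0, "wy": 0, "wz": 0}, {"dx": 0, "dy": 0, "dz": 0, "wx": 0, "wy": 0, "wz": 0}])

```text
time_s: 23.55
tcp_pos: [0.524, -0.1598, 0.1814]
eef_rot: [-114.1, 89.5, -27.3]
contact_force: [-0.2, -0.4, -0.1]
gripper_width: 0.0565
```

Run:
```python
from h import *
np.set_printoptions(precision=4,suppress=True)
go([.5182,-.2415,.0505],176.6)
for n,f in [('side','s8'),('scene','s8b'),('wrist','w8')]:
    cap(n,f)
    X,p,h=cloud(f); H,S,V=h[...,0],h[...,1],h[...,2]
    box=(X[...,0]>0.45)&(X[...,0]<0.6)&(X[...,1]>-.32)&(X[...,1]<-.17)
    m=box&(H>14)&(H<=34)&(S>100)&(X[...,2]>.061)&(X[...,2]<.072)
    n_,l,st,ce=cv2.connectedComponentsWithStats(m.astype(np.uint8))
    for i in range(1,n_):
        if st[i,4]>25: 
            P=X[l==i]; A=np.c_[P[:,:2]-P[:,:2].mean(0),np.ones(len(P))]; print(f,st[i],np.median(P,0),rect(P[:,:2]),'slope deg',np.degrees(np.linalg.lstsq(A,P[:,2],rcond=None)[0][:2]))
p,_,_=load('s8'); c=p[90:210,230:370]; cv2.imwrite('pics/c_s8.png',cv2.resize(c[:,:,::-1],None,fx=5,fy=5,interpolation=cv2.INTER_CUBIC))
```

```text
t 23.55 pos [ 0.524  -0.1598  0.1814] jawyaw 176.80040565098656 x [ 0.0073 -0.0038 -1.    ] w 0.05646718768027347 F [-0.1517 -0.4314 -0.0745] j [  3.7  10.9 -20.5   0.3 -58.1  -7.1]
units shift [ 6.56  0.11 -4.07] turn [ 0.04 -0.04  0.09]
s8 [285 150  12  13  99] [ 0.5156 -0.2389  0.066 ] (array([ 516.7, -238.9]), array([49.1, 23.2]), 87.6) slope deg [1.93   0.1145]
s8b [209 266  19  18 148] [ 0.522  -0.2426  0.0665] (array([ 520. , -241.9]), array([44.3, 22.8]), 87.7) slope deg [-2.9583  1.7203]
w8 [ 269   92   28   56 1446] [ 0.5173 -0.2429  0.0649] (array([ 517.9, -241.9]), array([45.4, 23.5]), 87.7) slope deg [-0.3979  0.0212]
```

View pics/c_s8.png

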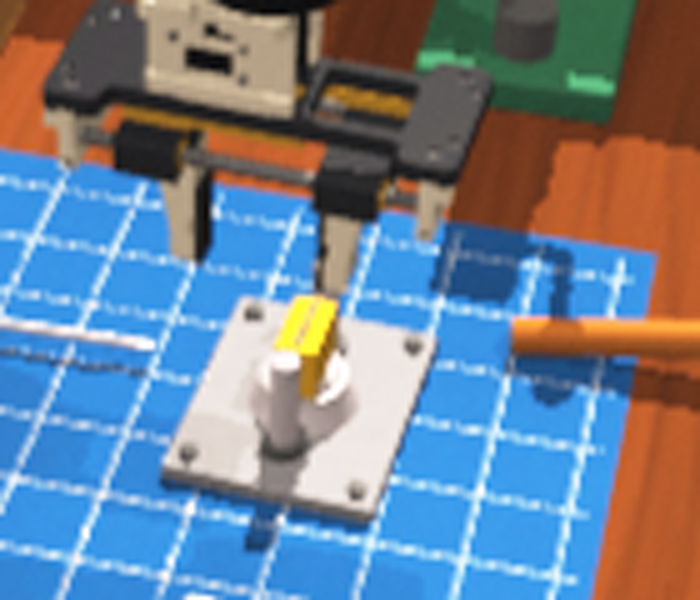

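View pics/w8.png

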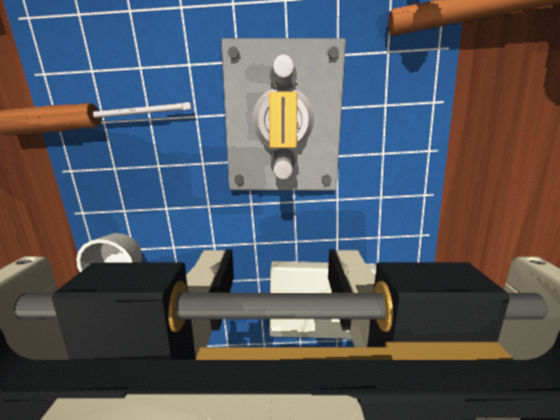

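View pics/s8.png

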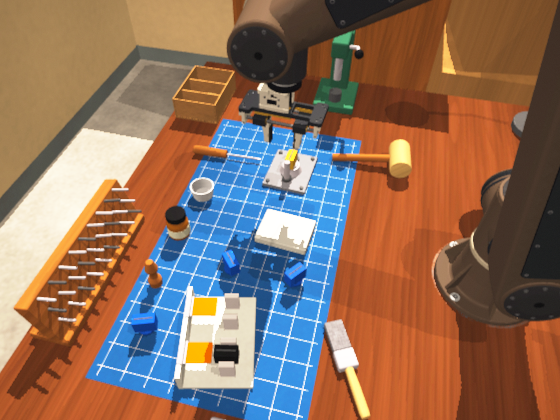

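```bash
python3 -c "
from plant import r
print(r.get_state()['contact_force']); print(r.close_job())"
```

```text
[-0.33863258  0.26427751 -0.67793887]
the job is handed in; nothing more can be done
None
```

The job is done and handed in at about 23.7 s of the 72 s allowed.

- **Dispenser:** The brass die was in bay_b. I held the flap down with the rear finger and gripped the head by its two ends (45.7 mm opening). After the die came out, the flap was level again in the side picture.
- **Slab:** I stood the die on the stone slab, let go, and took it again by its long sides (about 24 mm opening).
- **Cup:** I lowered it into the cup until it stopped, pressing it home at about 11 N.
- **Rocking:** I tilted it to 10.4° in the cup, with the wrist lifted about 3 mm. On the way to that tilt I lifted it about 6.5 mm, more than needed. The foot stayed inside the cup, and at 10.4° it touched the cup lightly, without jamming. It then went back to 0.1° and settled at the same height as before, 50.8 mm at the tool against 50.7 mm.

**Last checks:**
- The head top measured 65 to 66.5 mm above the table; fully home should be 66 mm.
- The head points at 87.7°, against a post-to-post line of about 86.6°.
- The wrist camera shows it level within about 0.4°. The scene and side cameras gave 2–3° of slope, but from only about 100–150 pixels each, so I gave those less weight.
- The die's position varied by about 3 mm between cameras, within their calibration error.
- In the last side picture the black die, the blue look-alikes and the bystanders look unmoved. The gripper was clear of everything.

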